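# Load the table lantern and lock its guard on the bayonet collar

### The job

Finish the table lantern: stand the tea light upright in the brass-rimmed cup of the lantern base, then hang the wire guard over it with its two brass pins in the open slots of the silvery collar, and turn it clockwise (seen from above) until the pins drop into the locking notches and the guard sits fully home. Do not disturb the little paint jar.

Things in the scene. Friction and masses are not known exactly. Their poses are not given: they have to be found in the camera images.
- lantern_base: Fixed. Wood slice, 200 mm across, 15 mm thick, with walnuts glued on near its edge (up to 51 mm high, 58 mm or more from the centre); on it a black steel foot with a flat deck, and on the deck an upright silvery collar (45 mm inner, 51 mm outer radius, top 60 mm above the origin) with two bayonet slots half a turn apart, and a candle cup inside. Origin: centre of the wood's underside; z up.
- candle_cup (a point): Centre of the floor of the candle cup in the middle of the collar, 57 mm above the base's underside: a flat dish 58 mm across with a low brass rim on it, 3.5 mm high, 47 mm inside and 53 mm outside diameter.
- deck (a point): Centre of the foot's flat deck, 23 mm above the base's underside, on the collar's axis. The guard's origin comes to this point when it is locked, the guard's x axis then lying along the base's x axis, either way round.
- slot_a (a point): Middle of the open top of one of the collar's two equal slots, at 48 mm radius, 60 mm above the base's underside; the other is opposite. Slot: 16 mm wide, 45 degrees anticlockwise (from above) of the base's x axis (-x for the other), and goes 19 mm down to a ledge 18 mm above the deck.
- notch_a (a point): Middle of the floor of slot_a's locking notch, on the base's x axis at 48 mm radius, 10 mm above the deck (the other is on -x). A 12 mm high roofed channel leads to it along the ledge from the foot of the slot, 45 degrees clockwise from above; the notch is 16 mm wide, 8 mm deeper than the ledge, and its far wall stops further turning.
- guard: Loose, 0.22 to 0.36 kg, upright on the table at first. Black wire lantern guard: open ring below (84 mm outer, 77 mm inner diameter, 34 mm high), wire cage, domed crown (89 mm across, top at 113 mm), grip bar above. Half a turn about z makes no difference. Origin: centre of the ring's lower edge, z up. Its pins lie on the ledges when the origin is 7 mm above the deck.
- pin_a (a point): Outer end of one of the guard's two brass pins, 57 mm out along the guard's x axis, 15 mm above the guard's origin; the other is on -x. Pins are 8 mm in diameter and reach from the ring to 57 mm radius; each has an 11 mm head outside 54 mm radius, which stays outside the collar.
- grip_bar (a point): Centre of the guard's wooden grip bar, 144 mm above the guard's origin: 64 mm long along the guard's x axis (the line of the pins), 16 mm thick along y, 18 mm high. At least 22 mm free height between it and the crown; its two brass posts stand 26 mm either side of its centre.
- tea_light: Loose, 20 g, upright on the table at first. Tea light in an aluminium cup, 39 mm diameter; cup wall and wax 16 mm high (21 mm with the wick, which cannot be gripped). Origin: centre of its underside, z up.
- paint_jar: Loose bystander: little white jar of gold paint, 46 mm across and 46 mm high, left of the work. Origin: centre of its underside.
Mind the look-alikes: they are no part of the job. Leave any orange or purple look-alike of the guard alone.

How it is judged:
By the outcome, as a careful person would: the job done as asked, in the order asked, and still so for the second after the job is handed in, with the robot touching nothing.
It also fails if it takes over 58 s, if anything falls off the work surface, if the arm or the gripper's body presses on something with over 40 N, if the wrist force passes 120 N, or if a joint passes its speed limit or range.

### The arm

A 6-joint arm with a two-finger parallel gripper is mounted at the origin on a cart in front of the work surface, level with it; the furniture and walls round the work are solid. World frame = base frame: x ahead of the robot, y to its left, z up, the work surface at z = 0. Lengths are in m, angles in degrees, forces in N, time in s.
With the tool pointing down it reaches from about 0.35 to 0.875 m from the base axis. Payload 4.2 kg.
Tool frame: the origin (TCP) lies midway between the tips of the shut fingers; the grasp point (between the pads) lies 19 mm behind it (r.grasp_offset is the distance from the TCP to the grasp point, in m); z points along the fingers, y is the direction in which the jaws open and shut (so a half turn about z gives the same grasp; the last joint's range is limited). The gripper opens to 87 mm and grips with 3 to 60 N. Pads are 19 mm wide; open, the fingers measure 117 mm over their backs; the gripper's body (75 mm by 190 mm) begins 51 mm behind the grasp point.
Start: joints at [-54.339, 22.042, 0.453, 0, -68.411, -14.817], TCP at [0.222, -0.584, 0.223] pointing down, gripper open.
Joint ranges: [-179.83, 179.83], [-69.29, 118.12], [-61.27, 80.66], [-181.25, 117.63], [-171.15, -9.14], [-177.46, 177.46]. Speed limits (degrees/s): [159.86, 159.86, 180, 180, 180, 180].

### API

Orientations are given as a 3x3 rotation matrix whose columns are the frame's x, y, z axes.
In Python, from station import r gives the robot as it stands.
- The arm moves only by the shell command python3 -m crank 'ROWS'. ROWS is JSON, a list of rows, each a list of 3 entries, a list of its own where there are three numbers: the closure, from -1 (fully open) to 1 (shut), so that 0 is half open, then the shift along the tool's x, y, z as a fraction of full scale, then the turn, a rotation vector about the tool's x, y, z as a fraction of full scale. In form: [[fingers, [dx, dy, dz], [wx, wy, wz]], ...]. A call has 1 to 8 rows; each row shifts and turns the commanded pose from where the row before left it, along the tool's axes as they then stand; what a row does not reach is not made up. Full scale, the value 1, is 100 mm for a shift and 45 degrees for a turn. A row lasts 1/10 s, in which the tool goes at most 50 mm and 8.59 degrees, less where a joint would pass 70% of its speed; a pose out of reach is approached as far as the arm can. A call with a number of a shift or a turn outside -1 to 1 is refused whole. A call with a gripper value outside its range is refused whole. The fingers move at their own pace and stop on an object; the grip force is fixed at half the most. Time passes only in rows, so rows that do not move let the fingers close. It gives the time, the measured TCP pose, the force and the opening at its end, in the units of the state.
- r.sense(): the state, without advancing time (a new reading comes with each control period).
- r.capture(name): name is "scene" or "side" or "wrist"; returns a dict with "img" (480x640x3 uint8, blue, green, red), "fx", "fy", "cx", "cy" (pixels), "R" (3x3) and "t" (3): a world point X has camera coordinates R X + t. Camera axes: x right, y down, z forward; pixel columns grow to the right and rows downward; lengths in m; the calibration is good to about 2 mm. The wrist camera is an equidistant fisheye: a pixel r from the principal point sees the ray r / f radians off the axis. A picture is of the moment at which its call begins. There is no depth.
- r.finish_job(): hands the job in, once; it reports no verdict.
The state is a dict: "time_s": time; "joints": joint angles; "joint_velocities": joint speeds; "effort": joint torques, N m; "tcp_pos": TCP position; "ee_rot": TCP orientation; "wrist_force": force on the tool from outside, world axes, zero at the start; "moment": the same for the moment, N m; "gripper_width": opening from 0.0 (shut) to 1.0 (fully open).
Only numpy, scipy, OpenCV 4.12 (cv2) and the standard library are available. Lean on these libraries where they do the work, as an engineer would, in place of code of your own. Each camera call takes 0.05 s, during which the arm holds its last target.

## Working session

There is one attempt and no reset: what is moved stays moved. The work goes in short steps, Python scripts to look and compute and a shell command to move; the robot and the scene stay as the last step left them, time stands still between calls to the robot, and variables do not carry over. Pictures are saved under pics/ and viewed, and the job is handed in when it is done.

```bash
ls; mkdir -p pics; python3 - <<'E'
from station import r
import cv2
s=r.sense();print(s)
for n in("scene","side","wrist"):
    c=r.capture(n);cv2.imwrite(f"pics/{n}0.png",c["img"]);print(n,c["fx"],c["fy"],c["cx"],c["cy"],c["R"],c["t"])
E
```

```text
pics
{'time_s': 0.0, 'joints': array([-5.43384757e+01,  2.20896766e+01,  3.79125044e-01, -2.97091653e-02,
       -6.84100823e+01, -1.48153346e+01]), 'joint_velocities': array([-0.07960636, -0.08274541, -0.00209347, -0.081015  , -0.05408298,
        0.12659393]), 'effort': array([ 7.99098780e-04, -3.90664387e+01,  1.87401795e+01,  4.21982110e+00,
        1.08737094e-02, -1.95284470e-04]), 'tcp_pos': array([ 0.22220508, -0.58351771,  0.22146469]), 'ee_rot': array([[-9.34607129e-01, -3.55680779e-01, -8.35715288e-04],
       [-3.55681754e-01,  9.34605009e-01,  1.99168139e-03],
       [ 7.26609045e-05,  2.15868831e-03, -9.99997667e-01]]), 'wrist_force': array([ 0.06382021, -0.59773559, -0.38027724]), 'moment': array([ 0.00750561, -0.01863538,  0.01010058]), 'gripper_width': 0.9958276715870904}
scene 434.31316033374566 434.31316033374566 318.62359669067547 240.99586605313945 [[-0.44843535 -0.89374429  0.01126372]
 [-0.52973842  0.25560345 -0.80872992]
 [ 0.71991871 -0.36862991 -0.58807231]] [0.27882525 0.35384831 0.54260049]
side 528.6542138309086 528.6542138309086 312.31441669587076 245.4476470404211 [[-0.89480887 -0.44641473 -0.00556541]
 [-0.18234835  0.37682715 -0.90815768]
 [ 0.40751216 -0.81161271 -0.41859127]] [0.50041754 0.20393867 0.70606932]
wrist 371.64829954431775 371.64829954431775 322.1733768962129 239.0278588690287 [[-0.35484237  0.93492355  0.0022    ]
 [ 0.90322956  0.34220376  0.25898444]
 [ 0.2413778   0.09388575 -0.96587899]] [ 0.62538218 -0.03211671  0.39120347]
```

View pics/scene0.png

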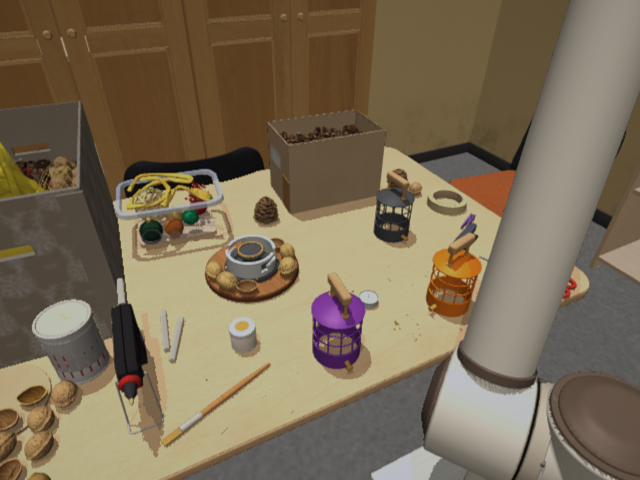

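View pics/side0.png

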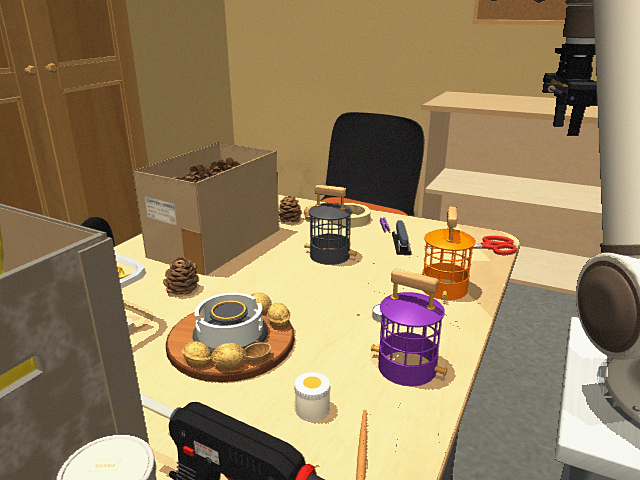

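View pics/wrist0.png

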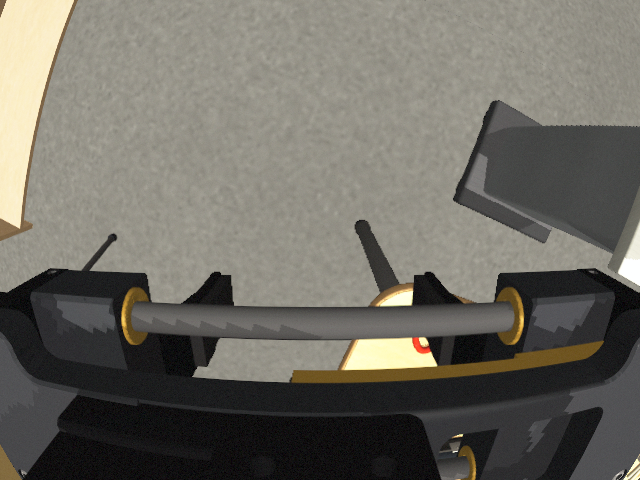

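```bash
cat > h.py <<'E'
import numpy as np, cv2
from station import r
def ray(c,u,v):
    R=np.array(c["R"]);t=np.array(c["t"]);o=-R.T@t
    a=np.array([(u-c["cx"])/c["fx"],(v-c["cy"])/c["fy"],1.])
    return o,R.T@a
def wray(c,u,v):
    R=np.array(c["R"]);t=np.array(c["t"]);o=-R.T@t
    x=(u-c["cx"]);y=(v-c["cy"]);q=np.hypot(x,y);th=q/c["fx"]
    a=np.array([np.sin(th)*x/max(q,1e-9),np.sin(th)*y/max(q,1e-9),np.cos(th)])
    return o,R.T@a
def onz(od,z):
    o,d=od;return o+d*(z-o[2])/d[2]
def tri(a,b):
    A=[];B=[]
    (o1,d1),(o2,d2)=a,b
    s=np.linalg.lstsq(np.c_[d1,-d2],o2-o1,rcond=None)[0]
    p=o1+d1*s[0];q=o2+d2*s[1];return (p+q)/2,np.linalg.norm(p-q)
def proj(c,X):
    p=np.array(c["R"])@np.array(X)+c["t"];return c["fx"]*p[0]/p[2]+c["cx"],c["fy"]*p[1]/p[2]+c["cy"]
def wproj(c,X):
    p=np.array(c["R"])@np.array(X)+c["t"];q=np.hypot(p[0],p[1]);th=np.arctan2(q,p[2]);return c["cx"]+c["fx"]*th*p[0]/q,c["cy"]+c["fx"]*th*p[1]/q
def crop(img,x0,y0,x1,y1,k,name):
    cv2.imwrite("pics/"+name,cv2.resize(img[y0:y1,x0:x1],None,fx=k,fy=k,interpolation=cv2.INTER_CUBIC))
E
python3 - <<'E'
from h import *
a=cv2.imread("pics/scene0.png");b=cv2.imread("pics/side0.png")
p=lambda i,x0,y0,x1,y1,k:cv2.resize(i[y0:y1,x0:x1],None,fx=k,fy=k,interpolation=cv2.INTER_CUBIC)
top=np.hstack([p(a,200,225,300,305,4),p(b,160,280,300,392,400/140.)[:320]])
bot=np.hstack([p(a,360,165,430,245,280/80)[:, :],p(b,290,175,360,270,280/95.)[:280,:],p(a,345,280,395,320,7)[:280,:]])
w=800
bot=cv2.copyMakeBorder(bot,0,0,0,max(0,w-bot.shape[1]),cv2.BORDER_CONSTANT)[:,:w]
print(top.shape,bot.shape)
cv2.imwrite("pics/c1.png",np.vstack([top[:, :800],bot]))
E
```

```text
(320, 800, 3) (280, 800, 3)
```

View pics/c1.png

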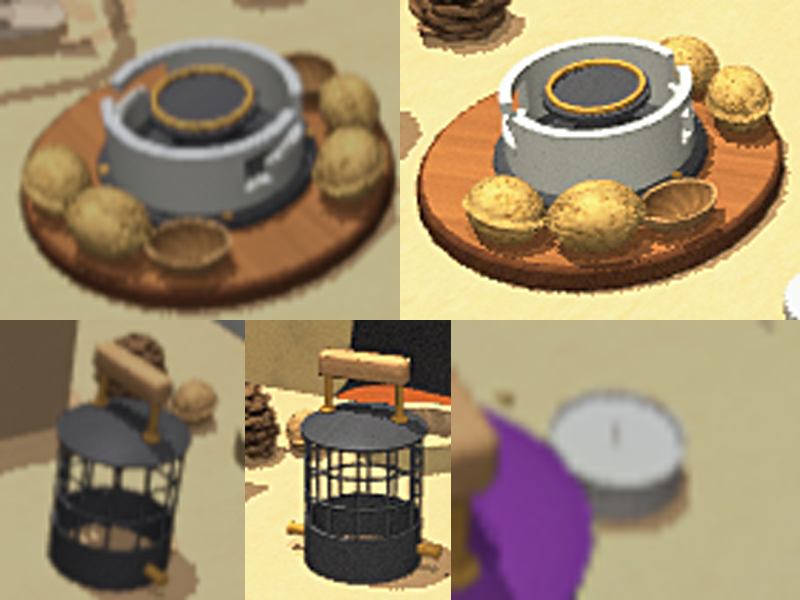

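```bash
python3 - <<'E'
from h import *
c=r.capture("scene");d=r.capture("side")
def brass(c,x0,y0,x1,y1):
    h=cv2.cvtColor(c["img"],cv2.COLOR_BGR2HSV)[y0:y1,x0:x1]
    m=cv2.inRange(h,(12,110,90),(30,255,255))
    n,l,s,ce=cv2.connectedComponentsWithStats(m)
    i=1+np.argmax(s[1:,4]);ys,xs=np.where(l==i)
    e=cv2.fitEllipse(cv2.convexHull(np.c_[xs,ys].astype(np.float32)[:,None]))
    return (e[0][0]+x0,e[0][1]+y0),e[1]
e1=brass(c,235,238,268,262);e2=brass(d,205,295,252,328)
print(e1,e2)
for cc,e in((c,e1),(d,e2)): print(onz(ray(cc,*e[0]),0.0605))
print(tri(ray(c,*e1[0]),ray(d,*e2[0])))
# tea
for u,v in((368.4,297.3),): print("tea",onz(ray(c,u,v),.016))
# guard grip bar, pins by eye
k=280/80
S=lambda x,y:(360+x/k,165+(y-320)/k)
k2=280/95
D=lambda x,y:(290+(x-245)/k2,175+(y-320)/k2)
print("bar",tri(ray(c,*S(133,375)),ray(d,*D(365,366))))
print("pinR", tri(ray(c,*S(155,573)),ray(d,*D(430,549))))
print("ctr ring low", onz(ray(d,*D(365,582)),0))
for i,p in enumerate((ray(d,*D(295,529)),ray(d,*D(432,549)),ray(c,*S(157,574)))): print(i,onz(p,.015))
# purple base
E
```

```text
((248.51773738861084, 248.1877851486206), (17.364200592041016, 28.353302001953125)) ((227.8982219696045, 309.8068046569824), (19.341197967529297, 35.11088180541992))
[0.62529394 0.16114292 0.0605    ]
[0.62022919 0.16346133 0.0605    ]
(array([0.62196961, 0.16210849, 0.06101712]), np.float64(0.0032923998597348))
tea [ 0.43019405 -0.01234607  0.016     ]
bar (array([ 0.61360459, -0.1929168 ,  0.14157304]), np.float64(0.00013277347376189732))
pinR (array([ 0.56359744, -0.19370898,  0.01604477]), np.float64(0.002873192029958393))
ctr ring low [ 0.59440831 -0.15417281  0.        ]
0 [ 0.66251678 -0.18185716  0.015     ]
1 [ 0.56144105 -0.19385179  0.015     ]
2 [ 0.56530268 -0.196569    0.015     ]
```

```bash
cat >> h.py <<'E'
def plan(x,y,z,yaw=None):
    """yaw: world angle (deg) of tool y axis. prints needed shift in current tool axes, mm, and turn about tool z, deg"""
    s=r.sense();R=np.array(s["ee_rot"]);p=np.array(s["tcp_pos"])
    y0=np.degrees(np.arctan2(R[1,1],R[0,1]))
    print("t",round(s["time_s"],2),"p",np.round(p,4),"yaw",round(y0,2),"tilt",np.round(R[:,2],4),"j6",round(s["joints"][5],1),"w",round(s["gripper_width"],3))
    print("shift tool mm",np.round(R.T@(np.array([x,y,z])-p)*1000,1))
    if yaw is not None:
        d=(yaw-y0+90)%180-90
        print("turn about tool z (deg)",round(-d,2),"units",round(-d/45,3))
E
python3 - <<'E'
from h import *
c=r.capture("scene");d=r.capture("side")
h=[cv2.cvtColor(q["img"],cv2.COLOR_BGR2HSV) for q in(c,d)]
for nm,lo,hi in(("purple",(135,120,40),(160,255,255)),("orange",(5,200,120),(17,255,255))):
    for q,hh in((c,h[0]),(d,h[1])):
        m=cv2.inRange(hh,lo,hi);n,l,s,ce=cv2.connectedComponentsWithStats(m);i=1+np.argmax(s[1:,4]);print(nm,s[i])
        x,y,w,hg,_=s[i]
        print(" bottom ctr z0", onz(ray(q,x+w/2,y+hg-4),0.0), "top", onz(ray(q,x+w/2,y+2),.113))
plan(.43,-.012,.2,0)
E
```

```text
purple [ 312  292   53   76 2277]
 bottom ctr z0 [0.32692507 0.11018351 0.        ] top [0.37425711 0.0891191  0.113     ]
purple [ 378  292   66   94 4149]
 bottom ctr z0 [0.34016365 0.13005756 0.        ] top [0.36203723 0.08585491 0.113     ]
orange [ 429  250   52   66 1008]
 bottom ctr z0 [ 0.33558681 -0.15155017  0.        ] top [ 0.37916594 -0.1608751   0.113     ]
orange [ 423  229   52   71 1639]
 bottom ctr z0 [ 0.34864931 -0.13040129  0.        ] top [ 0.36706941 -0.15924008  0.113     ]
t 0.35 p [ 0.2224 -0.584   0.2223] yaw 110.84 tilt [-2.e-04  5.e-04 -1.e+00] j6 -14.8 w 1.002
shift tool mm [-397.5  460.6   22.5]
turn about tool z (deg) -69.16 units -1.537
```

```bash
cat >> h.py <<'E'
def rows(x,y,z,turn,n):
    """straight line in n rows with total turn (deg, about tool z); prints per-row suggestion"""
    s=r.sense();R=np.array(s["ee_rot"]);p=np.array(s["tcp_pos"])
    d=(np.array([x,y,z])-p)/n; out=[]
    from scipy.spatial.transform import Rotation as Ro
    for i in range(n):
        a=R.T@d/0.1;out.append([round(float(q),2) for q in a])
        R=R@Ro.from_rotvec([0,0,np.radians(turn/n)]).as_matrix()
    print("turn/row units",round(turn/n/45,3));print(out)
E
python3 - <<'E'
from h import *
rows(.43,-.012,.21,-77.2,13)
w=r.capture("wrist");s=r.sense();print(wproj(w,s["tcp_pos"]))
E
```

```text
turn/row units -0.132
[[-0.31, 0.35, 0.01], [-0.34, 0.32, 0.01], [-0.37, 0.28, 0.01], [-0.4, 0.24, 0.01], [-0.42, 0.2, 0.01], [-0.44, 0.16, 0.01], [-0.45, 0.11, 0.01], [-0.46, 0.06, 0.01], [-0.47, 0.01, 0.01], [-0.47, -0.03, 0.01], [-0.46, -0.08, 0.01], [-0.45, -0.13, 0.01], [-0.43, -0.18, 0.01]]
(np.float64(325.0385687455935), np.float64(294.1978367043102))
```

```bash
python3 -m crank '[[-1,[-0.31,0.35,0.01],[0,0,-0.132]],[-1,[-0.34,0.32,0.01],[0,0,-0.132]],[-1,[-0.37,0.28,0.01],[0,0,-0.132]],[-1,[-0.4,0.24,0.01],[0,0,-0.132]],[-1,[-0.42,0.2,0.01],[0,0,-0.132]],[-1,[-0.44,0.16,0.01],[0,0,-0.132]],[-1,[-0.45,0.11,0.01],[0,0,-0.132]],[-1,[-0.46,0.06,0.01],[0,0,-0.132]]]'
python3 -m crank '[[-1,[-0.47,0.01,0.01],[0,0,-0.132]],[-1,[-0.47,-0.03,0.01],[0,0,-0.132]],[-1,[-0.46,-0.08,0.01],[0,0,-0.132]],[-1,[-0.45,-0.13,0.01],[0,0,-0.132]],[-1,[-0.43,-0.18,0.01],[0,0,-0.132]],[-1,[0,0,0],[0,0,0]]]'
python3 - <<'E'
from h import *
w=r.capture("wrist");cv2.imwrite("pics/w1.png",w["img"]);print(wproj(w,[.43,-.012,.016]))
s=r.sense();print(wproj(w,s["tcp_pos"]))
plan(.43,-.012,.007,188)
E
```

```text
time_s: 1.2
tcp_pos: [0.3505, -0.2324, 0.2149]
ee_rot: [[-0.365, -0.931, 0.001], [-0.931, 0.365, -0.0], [-0.0, -0.001, -1.0]]
wrist_force: [0.6, 0.5, -0.1]
gripper_width: 0.997
time_s: 1.8
tcp_pos: [0.4323, -0.0099, 0.2099]
ee_rot: [[0.148, -0.989, 0.002], [-0.989, -0.148, 0.001], [-0.0, -0.002, -1.0]]
wrist_force: [-0.7, -0.1, -0.7]
gripper_width: 1.0
(np.float64(325.2956587204427), np.float64(213.8622306478272))
(np.float64(325.4282806736545), np.float64(292.7502930190264))
t 1.85 p [ 0.431  -0.0118  0.2096] yaw -171.67 tilt [ 2.e-04  1.e-04 -1.e+00] j6 -11.9 w 0.999
shift tool mm [1.000e-01 1.100e+00 2.026e+02]
turn about tool z (deg) 0.33 units 0.007
```

View pics/w1.png

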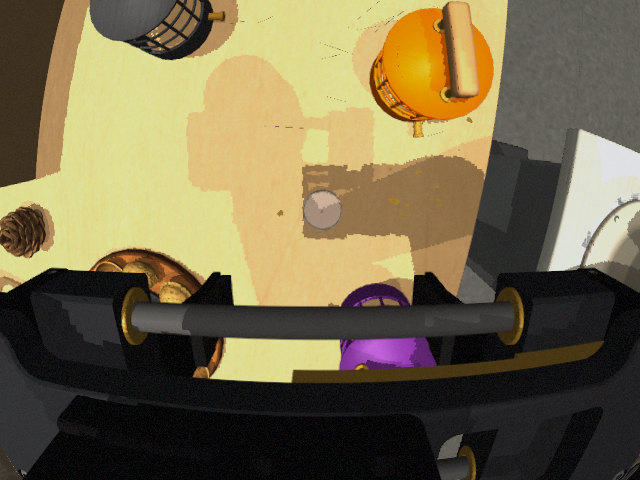

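The wrist view shows the tea light at about (322,210), the purple guard behind the bar at (385,330), orange at (435,70) and black at (150,20).

```bash
python3 - <<'E'
from h import *
w=r.capture("wrist");g=w["img"][180:245,290:360]
crop(w["img"],290,180,360,245,8,"tea1.png")
h=cv2.cvtColor(g,cv2.COLOR_BGR2HSV)
m=cv2.inRange(h,(0,0,70),(180,75,255));n,l,s,ce=cv2.connectedComponentsWithStats(m)
i=1+np.argmax(s[1:,4]);ys,xs=np.where(l==i);e=cv2.minEnclosingCircle(np.c_[xs,ys].astype(np.float32))
print(s[i],e)
u,v=e[0][0]+290,e[0][1]+180
print(onz(wray(w,u,v),.014),e[1]*2)
P=onz(wray(w,u-e[1],v),.016)-onz(wray(w,u+e[1],v),.016);print("diam",np.linalg.norm(P))
E
```

```text
[  11   12   39   40 1234] ((30.314960479736328, 31.614173889160156), 20.101320266723633)
[ 0.43344138 -0.01508222  0.014     ] 40.202640533447266
diam 0.039297455268128605
```

View pics/tea1.png

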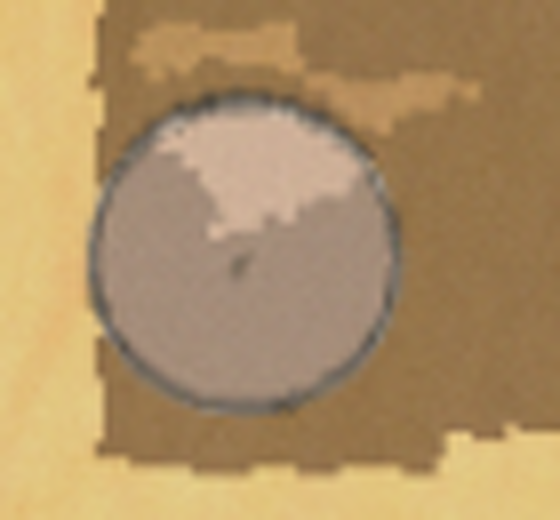

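```bash
python3 - <<'E'
from h import *
plan(.4333,-.0148,.007,188)
E
python3 -m crank '[[-1,[0.03,-0.02,0.45],[0,0,0]],[-1,[0,0,0.45],[0,0,0]],[-1,[0,0,0.45],[0,0,0]],[-1,[0,0,0.45],[0,0,0]],[-1,[0,0,0],[0,0,0]]]'
python3 - <<'E'
from h import *
plan(.4333,-.0148,.007,188)
E
```

```text
t 1.9 p [ 0.4303 -0.013   0.2095] yaw -171.82 tilt [-4.e-04 -0.e+00 -1.e+00] j6 -11.9 w 0.997
shift tool mm [  2.2  -2.8 202.5]
turn about tool z (deg) 0.18 units 0.004
time_s: 2.4
tcp_pos: [0.4275, -0.0194, 0.0249]
ee_rot: [[0.136, -0.991, -0.014], [-0.991, -0.136, -0.004], [0.002, 0.015, -1.0]]
wrist_force: [0.3, -0.2, 0.7]
gripper_width: 0.998
t 2.4 p [ 0.4275 -0.0194  0.0249] yaw -172.16 tilt [-0.0141 -0.0042 -0.9999] j6 -11.4 w 0.998
shift tool mm [-3.8 -6.6 17.8]
turn about tool z (deg) -0.16 units -0.004
```

```bash
python3 -m crank '[[-1,[0,0,0],[0,0,0]]]'
python3 - <<'E'
from h import *
plan(.4333,-.0148,.007,188)
E
```

```text
time_s: 2.5
tcp_pos: [0.4327, -0.0177, 0.03]
ee_rot: [[0.139, -0.99, -0.001], [-0.99, -0.139, -0.001], [0.001, 0.001, -1.0]]
wrist_force: [0.5, 1.3, 1.2]
gripper_width: 1.0
t 2.5 p [ 0.4327 -0.0177  0.03  ] yaw -172.0 tilt [-1.2e-03 -9.0e-04 -1.0e+00] j6 -11.4 w 1.0
shift tool mm [-2.8 -1.1 23. ]
turn about tool z (deg) -0.0 units -0.0
```

```bash
python3 -m crank '[[-1,[-0.03,-0.01,0.12],[0,0,0]],[-1,[0,0,0.11],[0,0,0]],[-1,[0,0,0],[0,0,0]]]'
python3 -m crank '[[1,[0,0,0],[0,0,0]],[1,[0,0,0],[0,0,0]],[1,[0,0,0],[0,0,0]],[1,[0,0,0],[0,0,0]]]'
python3 - <<'E'
from h import *
w=r.capture("wrist");cv2.imwrite("pics/w2.png",w["img"]);
plan(.4333,-.0148,.007,188)
E
```

```text
time_s: 2.8
tcp_pos: [0.4346, -0.0135, 0.0086]
ee_rot: [[0.14, -0.99, 0.004], [-0.99, -0.14, 0.001], [-0.001, -0.004, -1.0]]
wrist_force: [-0.2, -0.7, 0.3]
gripper_width: 1.001
time_s: 3.2
tcp_pos: [0.4336, -0.0135, 0.0072]
ee_rot: [[0.14, -0.99, 0.001], [-0.99, -0.14, 0.0], [-0.0, -0.001, -1.0]]
wrist_force: [0.2, 0.5, 0.2]
gripper_width: 0.722
t 3.25 p [ 0.4334 -0.0135  0.007 ] yaw -171.93 tilt [ 8.e-04  3.e-04 -1.e+00] j6 -11.8 w 0.682
shift tool mm [ 1.3  0.3 -0. ]
turn about tool z (deg) 0.07 units 0.001
```

View pics/w2.png

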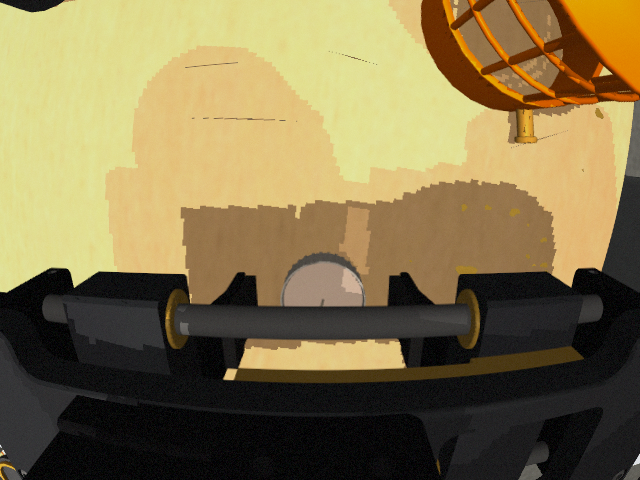

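```bash
python3 -m crank '[[1,[0,0,0],[0,0,0]],[1,[0,0,0],[0,0,0]],[1,[0,0,0],[0,0,0]],[1,[0,0,0],[0,0,0]],[1,[0,0,0],[0,0,0]]]'
python3 -m crank '[[1,[0,0,-0.2],[0,0,0]],[1,[0,0,-0.4],[0,0,0]],[1,[0,0,-0.45],[0,0,0]],[1,[0,0,-0.45],[0,0,0]],[1,[0,0,-0.4],[0,0,0]],[1,[0,0,0],[0,0,0]]]'
python3 - <<'E'
from h import *
w=r.capture("wrist");cv2.imwrite("pics/w3.png",w["img"]);
plan(.622,.162,.25)
E
```

```text
time_s: 3.75
tcp_pos: [0.4332, -0.0136, 0.0065]
ee_rot: [[0.14, -0.99, -0.0], [-0.99, -0.14, -0.0], [0.0, 0.0, -1.0]]
wrist_force: [-0.3, -0.6, -0.5]
gripper_width: 0.436
time_s: 4.35
tcp_pos: [0.4368, -0.0128, 0.2023]
ee_rot: [[0.141, -0.99, 0.013], [-0.99, -0.141, 0.003], [-0.001, -0.013, -1.0]]
wrist_force: [0.1, -0.2, -1.1]
gripper_width: 0.435
t 4.4 p [ 0.4347 -0.0131  0.1992] yaw -171.93 tilt [ 0.0067  0.0023 -1.    ] j6 -11.8 w 0.434
shift tool mm [-147.1 -210.4  -49.1]
```

View pics/w3.png

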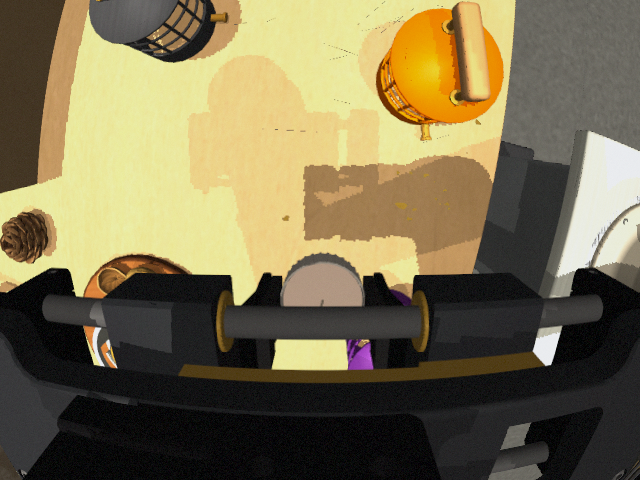

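```bash
python3 -m crank '[[1,[-0.25,-0.25,-0.05],[0,0,0]],[1,[-0.3,-0.3,-0.05],[0,0,0]],[1,[-0.3,-0.3,-0.05],[0,0,0]],[1,[-0.3,-0.3,-0.05],[0,0,0]],[1,[-0.3,-0.3,-0.05],[0,0,0]],[1,[-0.3,-0.3,-0.05],[0,0,0]],[1,[-0.3,-0.3,0],[0,0,0]],[1,[0,0,0],[0,0,0]]]'
python3 -m crank '[[1,[0,0,0],[0,0,0]],[1,[0,0,0],[0,0,0]]]'
python3 - <<'E'
from h import *
w=r.capture("wrist");cv2.imwrite("pics/w4.png",w["img"]);
plan(.622,.162,.25)
print(wproj(w,[.622,.162,.06]))
E
```

```text
time_s: 5.2
tcp_pos: [0.6088, 0.2215, 0.2222]
ee_rot: [[0.143, -0.99, -0.004], [-0.99, -0.143, -0.002], [0.001, 0.004, -1.0]]
wrist_force: [-1.0, -0.5, -1.9]
gripper_width: 0.431
time_s: 5.4
tcp_pos: [0.6064, 0.2172, 0.2251]
ee_rot: [[0.14, -0.99, -0.003], [-0.99, -0.14, -0.002], [0.001, 0.003, -1.0]]
wrist_force: [0.9, 0.1, -1.0]
gripper_width: 0.435
t 5.45 p [0.6066 0.2171 0.2259] yaw -171.98 tilt [-1.6e-03 -9.0e-04 -1.0e+00] j6 -26.0 w 0.431
shift tool mm [ 56.7  -7.6 -24.1]
(np.float64(312.8919805755259), np.float64(159.00634174627874))
```

View pics/w4.png

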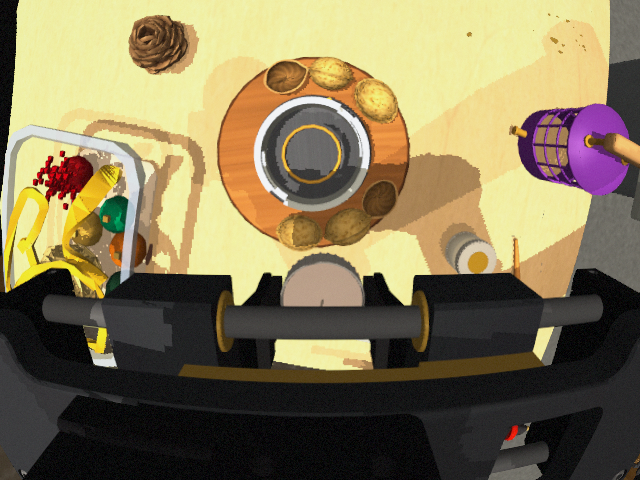

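```bash
python3 - <<'E'
from h import *
w=r.capture("wrist");np.save("w4.npy",w,allow_pickle=True)
I=w["img"]
h=cv2.cvtColor(I,cv2.COLOR_BGR2HSV)
x0,y0,x1,y1=270,110,356,200
m=cv2.inRange(h[y0:y1,x0:x1],(15,130,110),(32,255,255));n,l,s,ce=cv2.connectedComponentsWithStats(m)
i=1+np.argmax(s[1:,4]);ys,xs=np.where(l==i);hu=cv2.convexHull(np.c_[xs,ys].astype(np.float32)[:,None])
P=np.array([onz(wray(w,u+x0,v+y0),.0605)[:2] for u,v in hu[:,0]])
def fit(P):
    a=np.linalg.lstsq(np.c_[2*P,np.ones(len(P))],(P**2).sum(1),rcond=None)[0];return a[:2],np.sqrt(a[2]+a[0]**2+a[1]**2)
print("brass",fit(P),s[i])
# rectified top view of plane z=.06 : 0.25mm/px
c0=fit(P)[0]
N=560;sc=.00025
U=np.zeros((N,N),np.float32);V=U.copy()
for a in range(N):
    for b in range(N):
        X=[c0[0]+(b-N/2)*sc,c0[1]-(a-N/2)*sc,.06]
        U[a,b],V[a,b]=wproj(w,X)
T=cv2.remap(I,U,V,cv2.INTER_CUBIC)
cv2.circle(T,(N//2,N//2),int(.051/sc),(0,0,255),1);cv2.circle(T,(N//2,N//2),int(.045/sc),(0,0,255),1)
cv2.imwrite("pics/top4.png",T)
E
```

```text
brass (array([0.62415958, 0.15755954]), np.float64(0.026174686229760893)) [ 12  14  60  60 599]
```

View pics/top4.png

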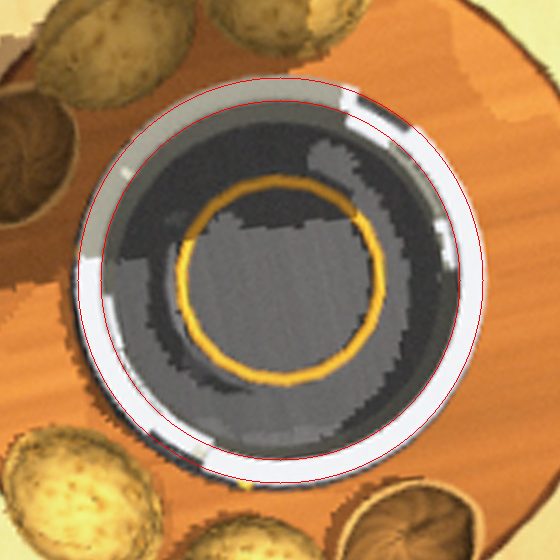

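```bash
python3 - <<'E'
from h import *
w=np.load("w4.npy",allow_pickle=True).item();I=w["img"];c0=np.array([.6242,.1576])
h=cv2.cvtColor(I,cv2.COLOR_BGR2HSV).astype(float)
for base in(60,240):
    o=[]
    for a in range(base-24,base+25,2):
        vs=[]
        for rr in(.0465,.048,.0495):
            u,v=wproj(w,[c0[0]+rr*np.cos(np.radians(a)),c0[1]+rr*np.sin(np.radians(a)),.06]);vs.append(cv2.getRectSubPix(I,(1,1),(float(u),float(v)))[0,0].mean().round())
        o.append((a,[int(q) for q in vs]))
    print(o)
# held tea: upper arc edge
s=r.sense();p=np.array(s["tcp_pos"]);R=np.array(s["ee_rot"])
crop(I,270,240,380,320,7,"held.png")
E
```

```text
[(36, [241, 244, 243]), (38, [243, 243, 244]), (40, [242, 244, 243]), (42, [243, 244, 243]), (44, [240, 243, 243]), (46, [242, 244, 243]), (48, [242, 242, 241]), (50, [243, 198, 130]), (52, [242, 168, 88]), (54, [242, 168, 84]), (56, [244, 148, 85]), (58, [244, 158, 79]), (60, [243, 158, 81]), (62, [243, 161, 82]), (64, [242, 161, 86]), (66, [243, 172, 83]), (68, [241, 237, 221]), (70, [238, 241, 244]), (72, [159, 183, 188]), (74, [156, 159, 161]), (76, [158, 161, 162]), (78, [155, 160, 162]), (80, [157, 162, 162]), (82, [155, 161, 162]), (84, [157, 161, 161])]
[(216, [243, 243, 243]), (218, [244, 244, 243]), (220, [243, 244, 243]), (222, [244, 243, 243]), (224, [243, 243, 242]), (226, [242, 243, 243]), (228, [243, 243, 242]), (230, [243, 240, 138]), (232, [244, 243, 124]), (234, [244, 244, 130]), (236, [243, 241, 129]), (238, [243, 243, 101]), (240, [243, 243, 107]), (242, [241, 237, 100]), (244, [226, 212, 100]), (246, [227, 204, 112]), (248, [236, 240, 228]), (250, [242, 243, 243]), (252, [243, 243, 243]), (254, [243, 243, 243]), (256, [242, 244, 243]), (258, [243, 244, 243]), (260, [243, 243, 243]), (262, [243, 243, 243]), (264, [244, 244, 243])]
```

View pics/held.png

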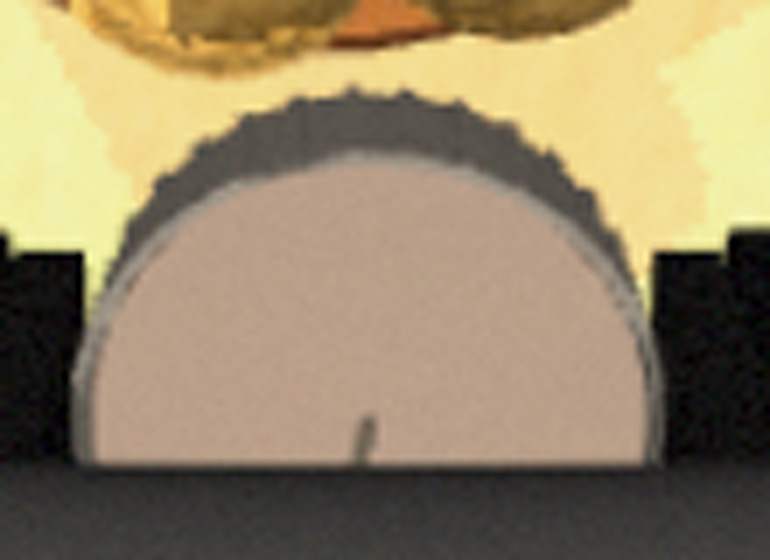

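```bash
python3 - <<'E'
from h import *
w=np.load("w4.npy",allow_pickle=True).item()
s=r.sense();p=np.array(s["tcp_pos"]);R=np.array(s["ee_rot"])
pts=[(75,400),(365,152),(660,400),(235,182),(510,182),(115,290),(620,285)]
P=np.array([onz(wray(w,270+x/7,240+y/7),p[2]+.009)[:2] for x,y in pts])
a=np.linalg.lstsq(np.c_[2*P,np.ones(len(P))],(P**2).sum(1),rcond=None)[0]
c=a[:2];print("tea",c,"rad",np.sqrt(a[2]+c@c),"off tool",R.T@(np.r_[c,p[2]]-p))
off=np.r_[c,0]-np.r_[p[:2],0]
g=np.r_[.6242,.1576,.0]-off;print(g)
plan(g[0],g[1],.0655)
E
```

```text
tea [0.60659193 0.21547497] rad 0.01895371652621703 off tool [1.54899864e-03 3.63546690e-04 6.88303961e-07]
[0.62434404 0.15918456 0.        ]
t 5.5 p [0.6067 0.2171 0.2264] yaw -171.99 tilt [-7.e-04 -4.e-04 -1.e+00] j6 -26.0 w 0.429
shift tool mm [ 59.7  -9.5 160.9]
```

```bash
python3 -m crank '[[1,[0.2,-0.03,0.2],[0,0,0]],[1,[0.2,-0.03,0.3],[0,0,0]],[1,[0.2,-0.03,0.3],[0,0,0]],[1,[0,0,0.3],[0,0,0]],[1,[0,0,0.2],[0,0,0]],[1,[0,0,0],[0,0,0]],[1,[0,0,0],[0,0,0]]]'
python3 - <<'E'
from h import *
w=r.capture("wrist");cv2.imwrite("pics/w5.png",w["img"]);
plan(.6243,.1592,.0655)
E
```

```text
time_s: 6.2
tcp_pos: [0.625, 0.1596, 0.0976]
ee_rot: [[0.14, -0.99, 0.001], [-0.99, -0.14, -0.0], [0.0, -0.001, -1.0]]
wrist_force: [-0.7, 0.5, 0.4]
gripper_width: 0.434
t 6.25 p [0.6256 0.1601 0.0984] yaw -171.93 tilt [ 2.8e-03  8.0e-04 -1.0e+00] j6 -20.6 w 0.429
shift tool mm [ 0.7  1.5 32.9]
```

View pics/w5.png

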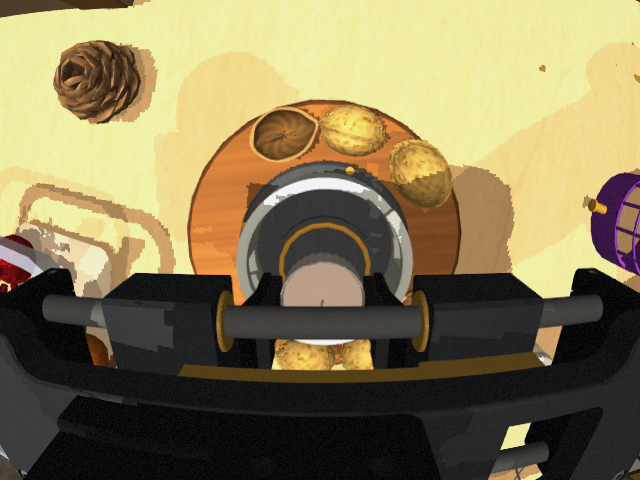

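Centred left–right: the brass rim (283–370) against the tea light (281–364) needs about 1–1.5 mm along tool y. I lower now.

```bash
python3 -m crank '[[1,[0.01,0.01,0.15],[0,0,0]],[1,[0,0,0.13],[0,0,0]],[1,[0,0,0.03],[0,0,0]],[1,[0,0,0],[0,0,0]],[1,[0,0,0],[0,0,0]]]'
python3 - <<'E'
from h import *
w=r.capture("wrist");cv2.imwrite("pics/w6.png",w["img"]);crop(w["img"],200,150,440,340,3,"w6c.png")
plan(.6243,.1592,.0645);print(r.sense()["wrist_force"])
E
```

```text
time_s: 6.75
tcp_pos: [0.6244, 0.1592, 0.0662]
ee_rot: [[0.141, -0.99, 0.001], [-0.99, -0.141, 0.0], [-0.0, -0.001, -1.0]]
wrist_force: [-0.0, -0.0, 0.3]
gripper_width: 0.433
t 6.8 p [0.6245 0.1592 0.0664] yaw -171.92 tilt [ 1.4e-03  5.0e-04 -1.0e+00] j6 -20.6 w 0.432
shift tool mm [-0.1  0.2  1.9]
[-0.80940905  0.61099197 -0.4329724 ]
```

View pics/w6c.png

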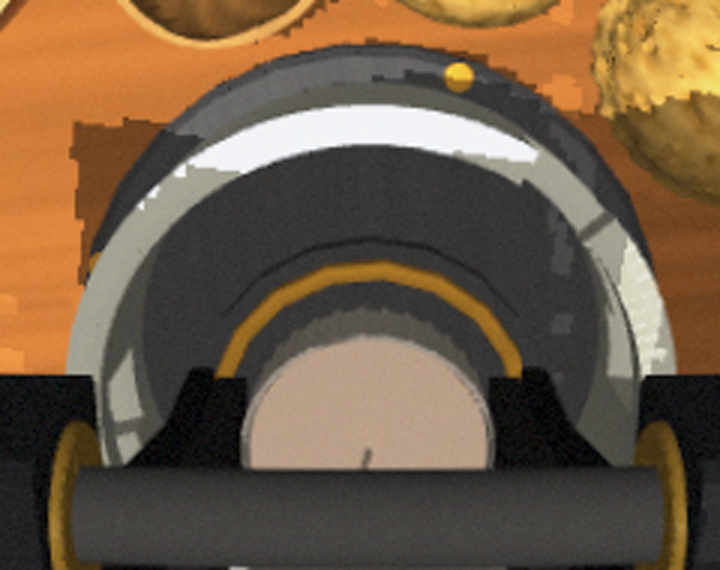

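```bash
python3 -m crank '[[1,[0,0,0.02],[0,0,0]],[1,[0,0,0],[0,0,0]],[1,[0,0,0],[0,0,0]]]'
python3 - <<'E'
from h import *
plan(.6243,.1592,.0640)
E
```

```text
time_s: 7.1
tcp_pos: [0.6239, 0.1589, 0.0637]
ee_rot: [[0.14, -0.99, 0.0], [-0.99, -0.14, 0.0], [-0.0, -0.0, -1.0]]
wrist_force: [0.5, -0.6, -0.2]
gripper_width: 0.431
t 7.1 p [0.6239 0.1589 0.0637] yaw -171.93 tilt [ 1.e-04  1.e-04 -1.e+00] j6 -20.6 w 0.431
shift tool mm [-0.2 -0.4 -0.3]
```

```bash
python3 -m crank '[[-0.3,[0,0,0],[0,0,0]],[-0.3,[0,0,0],[0,0,0]],[-0.3,[0,0,0],[0,0,0]],[-0.3,[0,0,0],[0,0,0]]]'
python3 -m crank '[[-0.3,[0,0,-0.1],[0,0,0]],[-0.3,[-0.1,0,-0.4],[0,0,0]],[-0.3,[-0.25,0,-0.4],[0,0,0]],[-0.3,[-0.25,0,-0.4],[0,0,0]],[-0.3,[0,0,-0.3],[0,0,0]],[-0.3,[0,0,0],[0,0,0]],[-0.3,[0,0,0],[0,0,0]]]'
python3 - <<'E'
from h import *
w=r.capture("wrist");np.save("w7.npy",w,allow_pickle=True);cv2.imwrite("pics/w7.png",w["img"]);crop(w["img"],220,40,420,230,3,"w7c.png")
plan(.6243,.1592,.0640)
E
```

```text
time_s: 7.5
tcp_pos: [0.6239, 0.1589, 0.0636]
ee_rot: [[0.14, -0.99, 0.0], [-0.99, -0.14, 0.0], [0.0, -0.0, -1.0]]
wrist_force: [-0.5, -0.8, 1.0]
gripper_width: 0.631
time_s: 8.2
tcp_pos: [0.6154, 0.2185, 0.2249]
ee_rot: [[0.14, -0.99, 0.002], [-0.99, -0.14, 0.002], [-0.001, -0.002, -1.0]]
wrist_force: [-0.2, -0.1, -0.4]
gripper_width: 0.649
t 8.25 p [0.6149 0.218  0.2233] yaw -171.96 tilt [-9.e-04  2.e-04 -1.e+00] j6 -25.6 w 0.646
shift tool mm [ 59.6  -1.2 159.3]
```

View pics/w7.png

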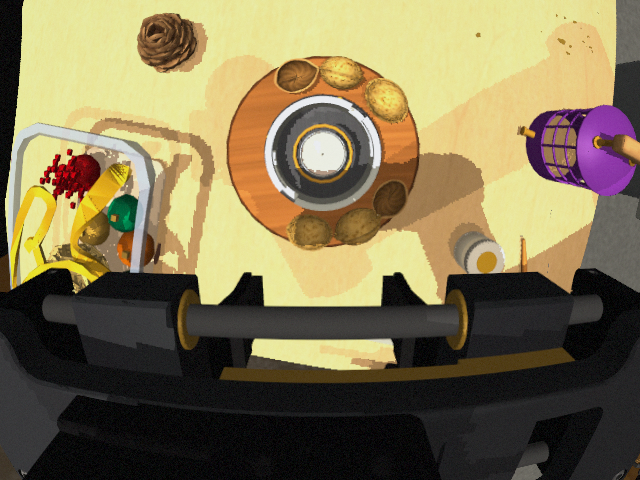

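View pics/w7c.png

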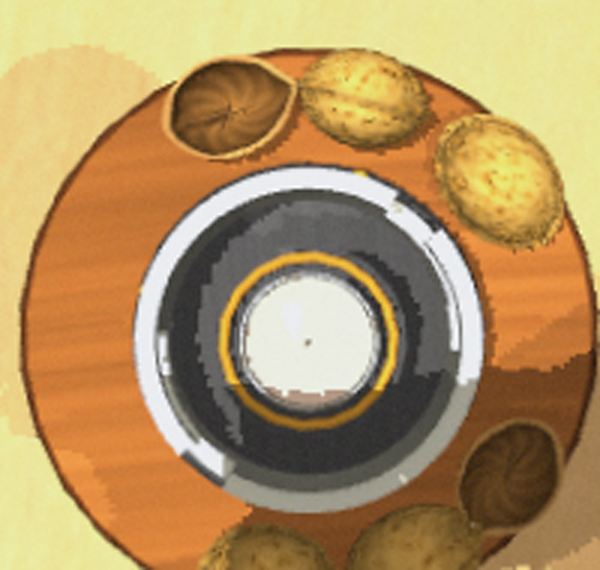

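The tea light sits inside the brass rim (320,155), seen in both crops. Now I refine the base and go to the black guard.

```bash
python3 - <<'E'
from h import *
w=np.load("w7.npy",allow_pickle=True).item();I=w["img"]
h=cv2.cvtColor(I,cv2.COLOR_BGR2HSV)
x0,y0,x1,y1=285,115,360,190
m=cv2.inRange(h[y0:y1,x0:x1],(15,130,110),(32,255,255));n,l,s,ce=cv2.connectedComponentsWithStats(m)
i=1+np.argmax(s[1:,4]);ys,xs=np.where(l==i);hu=cv2.convexHull(np.c_[xs,ys].astype(np.float32)[:,None])
P=np.array([onz(wray(w,u+x0,v+y0),.0605)[:2] for u,v in hu[:,0]])
a=np.linalg.lstsq(np.c_[2*P,np.ones(len(P))],(P**2).sum(1),rcond=None)[0];c0=a[:2];print("base",c0,np.sqrt(a[2]+c0@c0))
for base in(60,240):
    o=[]
    for a in range(base-16,base+15,1):
        u,v=wproj(w,[c0[0]+.0492*np.cos(np.radians(a)),c0[1]+.0492*np.sin(np.radians(a)),.06]);o.append(int(cv2.getRectSubPix(I,(1,1),(float(u),float(v)))[0,0].mean()))
    print(base-16,o)
# to view guard
plan(.613,-.13,.23,188)
E
```

```text
base [0.62418843 0.15751119] 0.026171682616138427
44 [237, 237, 237, 236, 235, 200, 142, 101, 101, 98, 93, 96, 98, 93, 92, 94, 96, 90, 96, 95, 96, 96, 92, 98, 135, 150, 153, 152, 152, 151, 151]
224 [236, 236, 236, 236, 231, 165, 94, 83, 88, 97, 100, 92, 111, 115, 106, 131, 125, 108, 111, 101, 100, 94, 89, 123, 210, 236, 237, 236, 236, 236, 236]
t 8.25 p [0.6149 0.218  0.2233] yaw -171.96 tilt [-9.e-04  2.e-04 -1.e+00] j6 -25.6 w 0.646
shift tool mm [344.3  50.6  -6.7]
turn about tool z (deg) 0.04 units 0.001
```

```bash
python3 - <<'E'
from h import *
rows(.668,-.185,.25,91,12);print(r.sense()["joints"].round(1))
E
```

```text
turn/row units 0.169
[[0.34, 0.0, -0.02], [0.34, -0.04, -0.02], [0.33, -0.09, -0.02], [0.31, -0.13, -0.02], [0.29, -0.17, -0.02], [0.27, -0.21, -0.02], [0.24, -0.24, -0.02], [0.21, -0.27, -0.02], [0.17, -0.29, -0.02], [0.13, -0.31, -0.02], [0.09, -0.33, -0.02], [0.04, -0.34, -0.02]]
[ 33.7  24.7   4.8  -0.  -70.1 -25.6]
```

```bash
python3 -m crank '[[-0.6,[0.34,0,-0.05],[0,0,0.169]],[-1,[0.34,-0.04,-0.05],[0,0,0.169]],[-1,[0.33,-0.09,-0.05],[0,0,0.169]],[-1,[0.31,-0.13,-0.05],[0,0,0.169]],[-1,[0.29,-0.17,-0.04],[0,0,0.169]],[-1,[0.27,-0.21,0],[0,0,0.169]],[-1,[0.24,-0.24,0],[0,0,0.169]],[-1,[0.21,-0.27,0],[0,0,0.169]]]'
python3 -m crank '[[-1,[0.17,-0.29,0],[0,0,0.169]],[-1,[0.13,-0.31,0],[0,0,0.169]],[-1,[0.09,-0.33,0],[0,0,0.169]],[-1,[0.04,-0.34,0],[0,0,0.169]],[-1,[0,0,0],[0,0,0]],[-1,[0,0,0],[0,0,0]],[-1,[0,0,0],[0,0,0]]]'
python3 - <<'E'
from h import *
w=r.capture("wrist");np.save("w8.npy",w,allow_pickle=True);cv2.imwrite("pics/w8.png",w["img"])
plan(.613,-.19,.125,97)
E
```

```text
time_s: 9.05
tcp_pos: [0.6511, -0.0531, 0.2456]
ee_rot: [[-0.8, -0.6, -0.004], [-0.6, 0.8, -0.0], [0.003, 0.002, -1.0]]
wrist_force: [1.3, 0.3, 0.2]
gripper_width: 0.999
time_s: 9.75
tcp_pos: [0.6681, -0.1853, 0.2465]
ee_rot: [[-0.993, -0.12, -0.002], [-0.12, 0.993, 0.0], [0.002, 0.001, -1.0]]
wrist_force: [0.2, 0.7, 0.5]
gripper_width: 1.0
t 9.8 p [ 0.6683 -0.1849  0.2469] yaw 96.9 tilt [-1.3e-03  3.0e-04 -1.0e+00] j6 -80.9 w 1.003
shift tool mm [ 55.4   1.6 122. ]
turn about tool z (deg) -0.1 units -0.002
```

View pics/w8.png

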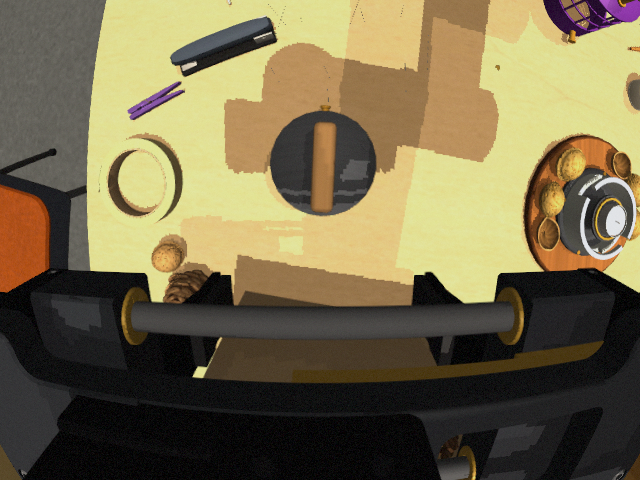

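The black guard's bar is at (323,165), and this is the only black one (orange and purple excluded). I measure bar and crown.

```bash
python3 - <<'E'
from h import *
w=np.load("w8.npy",allow_pickle=True).item();I=w["img"]
h=cv2.cvtColor(I,cv2.COLOR_BGR2HSV)
x0,y0,x1,y1=300,112,345,220
m=cv2.inRange(h[y0:y1,x0:x1],(5,60,90),(25,255,255));n,l,s,ce=cv2.connectedComponentsWithStats(m)
i=1+np.argmax(s[1:,4]);print(s[i]);ys,xs=np.where(l==i)
k=(l==i).astype(np.uint8)
ct=max(cv2.findContours(k,0,1)[0],key=cv2.contourArea)
for z in(.153,.148):
    P=np.array([onz(wray(w,u+x0,v+y0),z)[:2] for u,v in ct[:,0]],np.float32)
    b=cv2.minAreaRect(P*1000);bx=cv2.boxPoints(b);e=[(bx[1]-bx[0]),(bx[2]-bx[1])];L=max(e,key=np.linalg.norm)
    print(z,b, "ang",np.degrees(np.arctan2(L[1],L[0]))%180)
# crown circle
g=h[100:230,255:390];m=cv2.inRange(g,(0,0,0),(180,255,75));n,l,s,ce=cv2.connectedComponentsWithStats(m)
i=1+np.argmax(s[1:,4]);ys,xs=np.where(l==i);hu=cv2.convexHull(np.c_[xs,ys].astype(np.float32)[:,None])
P=np.array([onz(wray(w,u+255,v+100),.100)[:2] for u,v in hu[:,0]]);a=np.linalg.lstsq(np.c_[2*P,np.ones(len(P))],(P**2).sum(1),rcond=None)[0];print("crown",a[:2],np.sqrt(a[2]+a[:2]@a[:2]))
crop(I,255,95,390,225,4,"w8c.png")
E
```

```text
[  11   10   26   91 1971]
0.153 ((615.4651489257812, -192.30093383789062), (62.97681427001953, 15.341644287109375), 4.370500564575195) ang 4.3705025
0.148 ((615.7952270507812, -192.24288940429688), (64.2027587890625, 15.64029598236084), 4.370495796203613) ang 4.3704915
crown [ 0.61369555 -0.19237818] 0.042634528905297384
```

View pics/w8c.png

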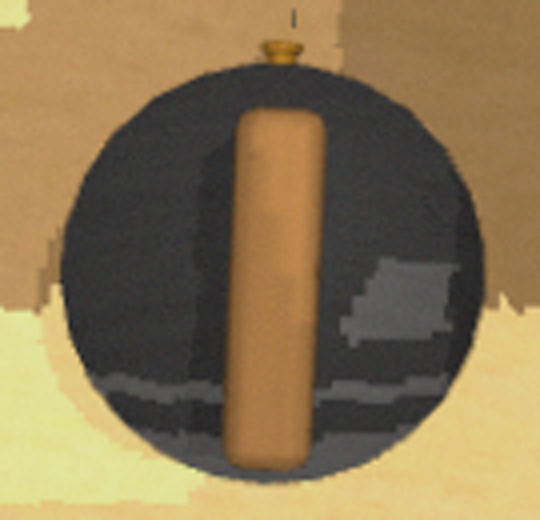

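```bash
python3 - <<'E'
from h import *
rows(.615,-.192,.15,2.5,3)
E
```

```text
turn/row units 0.019
[[0.18, -0.0, 0.32], [0.18, -0.0, 0.32], [0.18, -0.01, 0.32]]
```

```bash
python3 -m crank '[[-1,[0.27,0,0.1],[0,0,0.028]],[-1,[0.27,0,0.2],[0,0,0.028]],[-1,[0,0,0.3],[0,0,0]],[-1,[0,0,0.3],[0,0,0]],[-1,[0,0,0],[0,0,0]],[-1,[0,0,0],[0,0,0]]]'
python3 - <<'E'
from h import *
w=r.capture("wrist");cv2.imwrite("pics/w9.png",w["img"])
plan(.615,-.192,.125,94.4)
E
```

```text
time_s: 10.4
tcp_pos: [0.6153, -0.1911, 0.1581]
ee_rot: [[-0.997, -0.077, -0.0], [-0.077, 0.997, -0.001], [0.0, -0.001, -1.0]]
wrist_force: [0.3, -0.6, 0.9]
gripper_width: 0.999
t 10.45 p [ 0.6161 -0.1913  0.1592] yaw 94.39 tilt [ 0.0023 -0.001  -1.    ] j6 -82.8 w 1.001
shift tool mm [ 1.2 -0.5 34.2]
turn about tool z (deg) -0.01 units -0.0
```

View pics/w9.png

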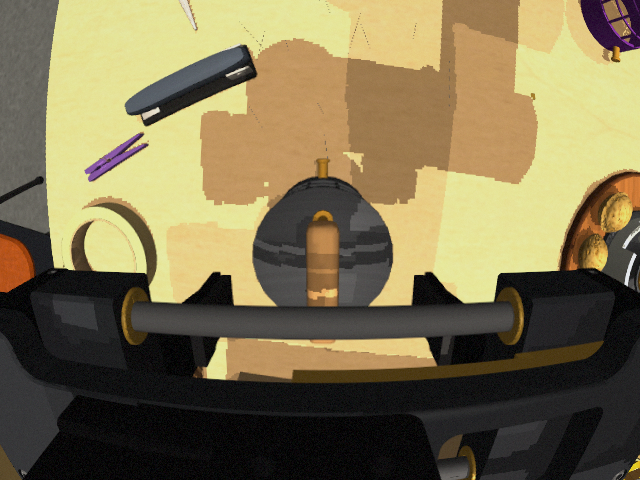

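```bash
python3 -m crank '[[-1,[0.01,0,0.17],[0,0,0]],[-0.5,[0,0,0.17],[0,0,0]],[1,[0,0,0],[0,0,0]],[1,[0,0,0],[0,0,0]],[1,[0,0,0],[0,0,0]],[1,[0,0,0],[0,0,0]],[1,[0,0,0],[0,0,0]],[1,[0,0,0],[0,0,0]]]'
python3 -m crank '[[1,[0,0,0],[0,0,0]],[1,[0,0,0],[0,0,0]],[1,[0,0,0],[0,0,0]],[1,[0,0,0],[0,0,0]],[1,[0,0,0],[0,0,0]],[1,[0,0,0],[0,0,0]],[1,[0,0,0],[0,0,0]],[1,[0,0,0],[0,0,0]]]'
python3 - <<'E'
from h import *
w=r.capture("wrist");cv2.imwrite("pics/w10.png",w["img"])
plan(.615,-.192,.125,94.4)
E
```

```text
time_s: 11.25
tcp_pos: [0.6141, -0.1918, 0.124]
ee_rot: [[-0.997, -0.075, 0.001], [-0.075, 0.997, -0.0], [-0.001, -0.0, -1.0]]
wrist_force: [0.1, -0.1, 0.2]
gripper_width: 0.45
time_s: 12.05
tcp_pos: [0.6139, -0.1917, 0.1235]
ee_rot: [[-0.997, -0.075, -0.0], [-0.075, 0.997, 0.0], [0.0, 0.0, -1.0]]
wrist_force: [-0.4, 0.5, -0.2]
gripper_width: 0.178
t 12.1 p [ 0.6139 -0.1917  0.1235] yaw 94.28 tilt [-1.e-04  1.e-04 -1.e+00] j6 -82.8 w 0.179
shift tool mm [-1.1 -0.3 -1.5]
turn about tool z (deg) -0.12 units -0.003
```

View pics/w10.png

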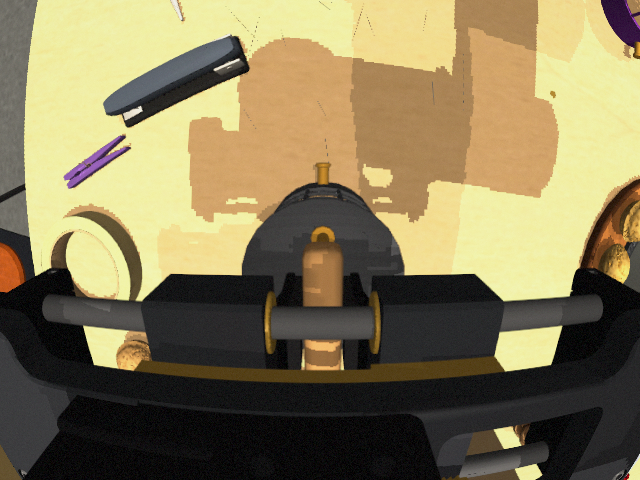

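```bash
python3 - <<'E'
from h import *
w=r.capture("wrist");crop(w["img"],300,150,345,200,10,"pin.png")
s=r.sense();R=np.array(s["ee_rot"]);p=np.array(s["tcp_pos"])
for v in(162,163,164):
    X=onz(wray(w,322.5,v),.018);print(v,X,R.T@(X-p))
rows(.6255,.158,.25,-54.2,10)
E
```

```text
162 [ 0.558287   -0.19702428  0.018     ] [ 0.0558462  -0.00110877  0.1055101 ]
163 [ 0.55901036 -0.19697067  0.018     ] [ 0.05512085 -0.0011093   0.10551004]
164 [ 0.55973395 -0.19691703  0.018     ] [ 0.05439528 -0.00110983  0.10550999]
turn/row units -0.12
[[-0.04, 0.35, -0.13], [-0.07, 0.34, -0.13], [-0.1, 0.33, -0.13], [-0.13, 0.32, -0.13], [-0.16, 0.31, -0.13], [-0.19, 0.29, -0.13], [-0.22, 0.27, -0.13], [-0.24, 0.25, -0.13], [-0.27, 0.23, -0.13], [-0.29, 0.2, -0.13]]
```

View pics/pin.png

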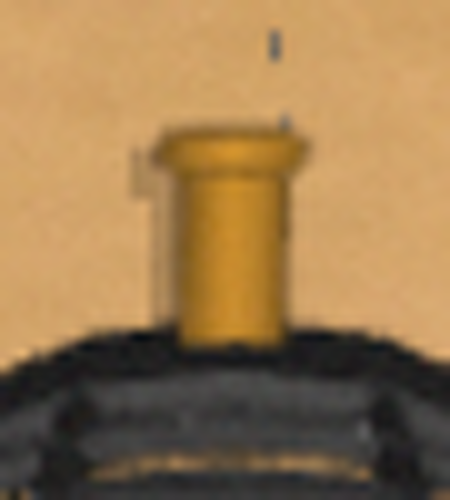

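```bash
python3 -m crank '[[1,[0,0,-0.15],[0,0,0]],[1,[0,0,-0.35],[0,0,0]],[1,[0,0,-0.4],[0,0,0]],[1,[0,0,-0.35],[0,0,0]],[1,[0,0,0],[0,0,0]],[1,[0,0,0],[0,0,0]]]'
python3 - <<'E'
from h import *
w=r.capture("wrist");cv2.imwrite("pics/w11.png",w["img"])
plan(.6234,.1563,.25,148.5)
rows(.6234,.1563,.25,-54.2,10)
print(r.sense()["wrist_force"])
E
```

```text
time_s: 12.75
tcp_pos: [0.6134, -0.1915, 0.2479]
ee_rot: [[-0.997, -0.074, -0.001], [-0.074, 0.997, 0.001], [0.0, 0.001, -1.0]]
wrist_force: [-0.0, -0.2, -4.0]
gripper_width: 0.18
t 12.8 p [ 0.6127 -0.1914  0.2463] yaw 94.24 tilt [-0.0038  0.0017 -1.    ] j6 -82.8 w 0.178
shift tool mm [-36.4 346.   -3.2]
turn about tool z (deg) -54.26 units -1.206
turn/row units -0.12
[[-0.04, 0.35, -0.0], [-0.07, 0.34, -0.0], [-0.1, 0.33, -0.0], [-0.13, 0.32, -0.0], [-0.16, 0.31, -0.0], [-0.19, 0.29, -0.0], [-0.22, 0.27, -0.0], [-0.24, 0.25, -0.0], [-0.26, 0.23, -0.0], [-0.28, 0.2, -0.0]]
[ 3.20351122e-04 -2.30350857e-01 -3.76692302e+00]
```

View pics/w11.png

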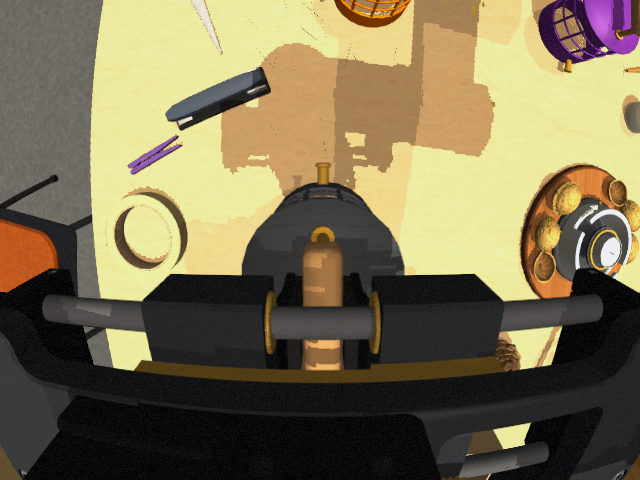

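```bash
python3 -m crank '[[1,[-0.02,0.17,0],[0,0,-0.06]],[1,[-0.05,0.34,0],[0,0,-0.12]],[1,[-0.09,0.34,0],[0,0,-0.12]],[1,[-0.12,0.33,0],[0,0,-0.12]],[1,[-0.15,0.32,0],[0,0,-0.12]],[1,[-0.18,0.3,0],[0,0,-0.12]],[1,[-0.2,0.28,0],[0,0,-0.12]],[1,[-0.23,0.26,0],[0,0,-0.12]]]'
python3 - <<'E'
from h import *
rows(.6234,.1563,.245,-15.5,3)
plan(.6234,.1563,.245,148.5)
E
```

```text
time_s: 13.6
tcp_pos: [0.6218, 0.0712, 0.2461]
ee_rot: [[-0.706, -0.708, -0.004], [-0.708, 0.706, -0.001], [0.004, 0.002, -1.0]]
wrist_force: [1.0, 0.1, -3.5]
gripper_width: 0.178
turn/row units -0.115
[[-0.2, 0.2, 0.0], [-0.22, 0.18, 0.0], [-0.24, 0.16, 0.0]]
t 13.6 p [0.6218 0.0712 0.2461] yaw 135.09 tilt [-0.0043 -0.001  -1.    ] j6 -66.2 w 0.178
shift tool mm [-61.4  59.    1. ]
turn about tool z (deg) -13.41 units -0.298
```

```bash
python3 -m crank '[[1,[-0.22,0.21,0],[0,0,-0.12]],[1,[-0.22,0.18,0],[0,0,-0.12]],[1,[0,0,0],[0,0,-0.06]],[1,[0,0,0],[0,0,0]],[1,[0,0,0],[0,0,0]],[1,[0,0,0],[0,0,0]]]'
python3 - <<'E'
from h import *
w=r.capture("wrist");cv2.imwrite("pics/w12.png",w["img"])
plan(.6234,.1563,.2,148.5)
E
```

```text
time_s: 14.2
tcp_pos: [0.6239, 0.1276, 0.2477]
ee_rot: [[-0.527, -0.85, -0.001], [-0.85, 0.527, -0.001], [0.001, 0.001, -1.0]]
wrist_force: [0.0, -0.6, -2.2]
gripper_width: 0.187
t 14.25 p [0.624  0.1275 0.248 ] yaw 148.22 tilt [-1.e-03 -4.e-04 -1.e+00] j6 -57.9 w 0.182
shift tool mm [-24.2  15.7  48. ]
turn about tool z (deg) -0.28 units -0.006
```

View pics/w12.png

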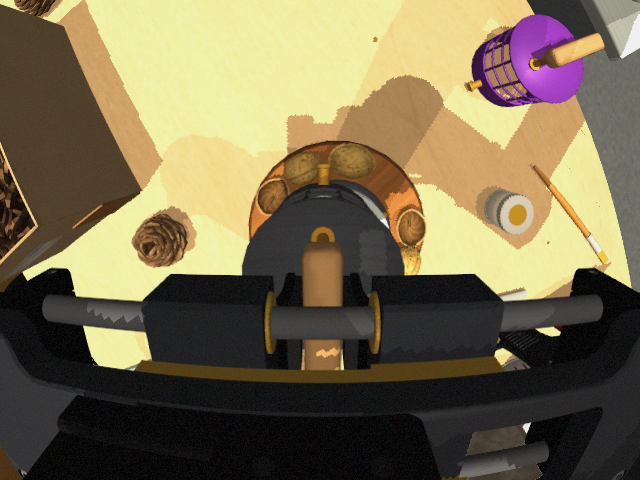

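```bash
python3 -m crank '[[1,[-0.12,0.08,0.1],[0,0,-0.006]],[1,[-0.12,0.08,0.2],[0,0,0]],[1,[0,0,0.05],[0,0,0]],[1,[0,0,0],[0,0,0]],[1,[0,0,0],[0,0,0]]]'
python3 - <<'E'
from h import *
plan(.6234,.1563,.2,148.5)
p=lambda i,x0,y0,x1,y1,k:cv2.resize(i[y0:y1,x0:x1],None,fx=k,fy=k,interpolation=cv2.INTER_CUBIC)
w=r.capture("wrist")["img"];a=r.capture("scene")["img"];b=r.capture("side")["img"]
cv2.imwrite("pics/c13.png",np.hstack([p(a,190,150,310,300,3.2),p(b,150,200,310,400,2.4)]))
crop(w,220,130,440,300,3,"w13.png")
E
```

```text
time_s: 14.75
tcp_pos: [0.6236, 0.1567, 0.214]
ee_rot: [[-0.522, -0.853, 0.001], [-0.853, 0.522, -0.0], [-0.0, -0.001, -1.0]]
wrist_force: [-0.1, 0.8, -3.5]
gripper_width: 0.179
t 14.75 p [0.6236 0.1567 0.214 ] yaw 148.55 tilt [ 8.e-04 -3.e-04 -1.e+00] j6 -60.0 w 0.179
shift tool mm [ 0.4 -0.  14. ]
turn about tool z (deg) 0.05 units 0.001
```

View pics/c13.png

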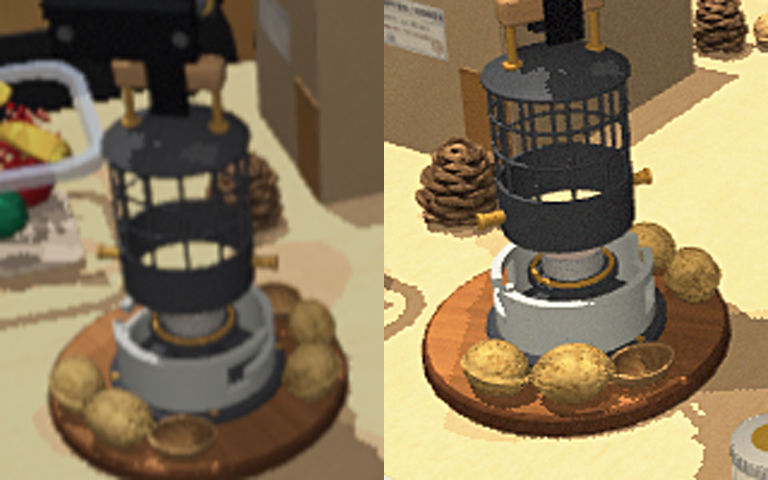

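View pics/w13.png

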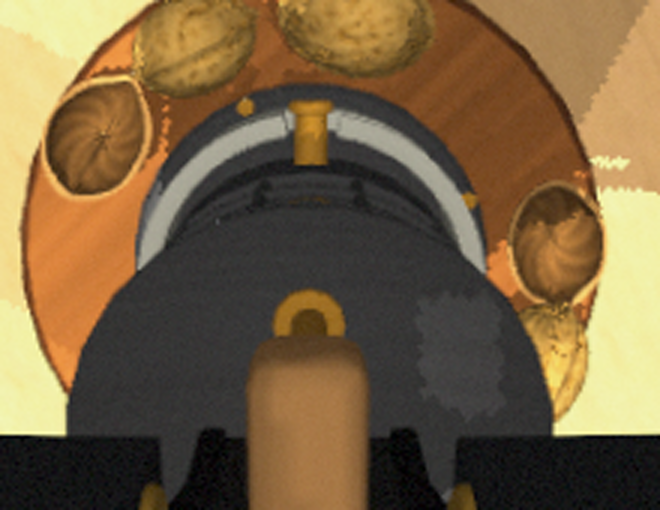

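```bash
python3 - <<'E'
from h import *
c=r.capture("scene");d=r.capture("side")
A=tri(ray(c,222.8,229.4),ray(d,194.2,290.8));B=tri(ray(c,272.8,231.9),ray(d,257.1,273.8))
print(A,B);A2=tri(ray(c,222.8,229.4),ray(d,257.1,273.8));B2=tri(ray(c,272.8,231.9),ray(d,194.2,290.8));print(A2,B2)
for P,Q in((A,B),(A2,B2)):
    print("mid",(P[0]+Q[0])/2,"sep",np.linalg.norm(P[0]-Q[0]),np.degrees(np.arctan2(*(Q[0]-P[0])[1::-1])))
E
```

```text
(array([0.64643658, 0.20370552, 0.10740515]), np.float64(0.00033550201231335037)) (array([0.59502452, 0.11684688, 0.10638216]), np.float64(0.0011975228544844718))
(array([0.52261568, 0.23059801, 0.18356601]), np.float64(0.013768684570981835)) (array([ 0.77180029,  0.05433697, -0.0103731 ]), np.float64(0.020261194295558397))
mid [0.62073055 0.1602762  0.10689366] sep 0.10093893124458579 -120.6214985684064
mid [0.64720798 0.14246749 0.08659646] sep 0.3616259235077811 -35.27372524812674
```

```bash
python3 -m crank '[[1,[0,0,0.12],[0,0,0]],[1,[0,0,0.1],[0,0,0]],[1,[0,0,0],[0,0,0]],[1,[0,0,0],[0,0,0]]]'
python3 - <<'E'
from h import *
plan(.6234,.1563,.2,148.5);print(r.sense()["wrist_force"])
p=lambda i,x0,y0,x1,y1,k:cv2.resize(i[y0:y1,x0:x1],None,fx=k,fy=k,interpolation=cv2.INTER_CUBIC)
w=r.capture("wrist")["img"];a=r.capture("scene")["img"];b=r.capture("side")["img"]
cv2.imwrite("pics/c14.png",np.hstack([p(a,205,215,295,295,4.4),p(b,165,250,295,365,3)[:345]][:1]+[p(b,175,250,290,330,4.4)])[:, :800])
crop(w,220,130,440,300,3,"w14.png")
E
```

```text
time_s: 15.4
tcp_pos: [0.623, 0.1567, 0.1907]
ee_rot: [[-0.522, -0.853, -0.001], [-0.853, 0.522, -0.001], [0.001, 0.001, -1.0]]
wrist_force: [0.7, 0.5, -4.2]
gripper_width: 0.181
t 15.4 p [0.623  0.1567 0.1907] yaw 148.56 tilt [-0.0013 -0.001  -1.    ] j6 -60.0 w 0.181
shift tool mm [ 0.1 -0.5 -9.3]
turn about tool z (deg) 0.06 units 0.001
[ 0.71554262  0.47607    -4.18711088]
```

View pics/c14.png

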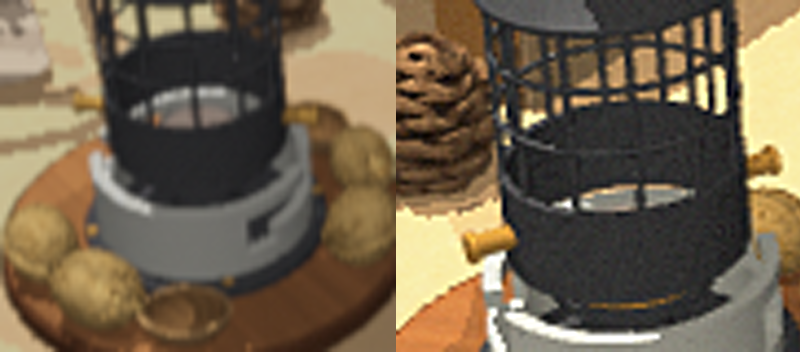

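View pics/w14.png

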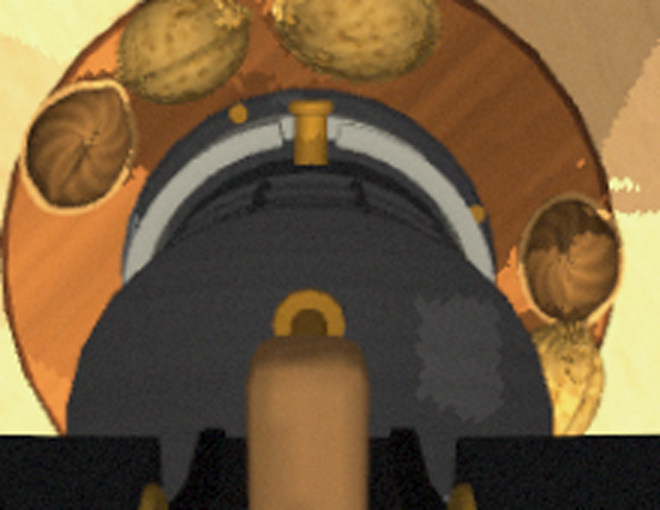

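```bash
python3 -m crank '[[1,[0,0,0.05],[0,0,0]],[1,[0,0,0.05],[0,0,0]],[1,[0,0,0.04],[0,0,0]],[1,[0,0,0],[0,0,0]]]'
python3 - <<'E'
from h import *
plan(.6234,.1563,.1535,148.5)
w=r.capture("wrist")["img"];crop(w,220,130,440,300,3,"w15.png")
E
```

```text
time_s: 15.95
tcp_pos: [0.6226, 0.1567, 0.1764]
ee_rot: [[-0.522, -0.853, -0.002], [-0.853, 0.522, -0.001], [0.002, 0.001, -1.0]]
wrist_force: [-0.5, -0.0, -2.0]
gripper_width: 0.177
t 15.95 p [0.6226 0.1567 0.1764] yaw 148.55 tilt [-2.e-03 -8.e-04 -1.e+00] j6 -60.0 w 0.177
shift tool mm [-0.1 -0.9 22.9]
turn about tool z (deg) 0.05 units 0.001
```

View pics/w15.png

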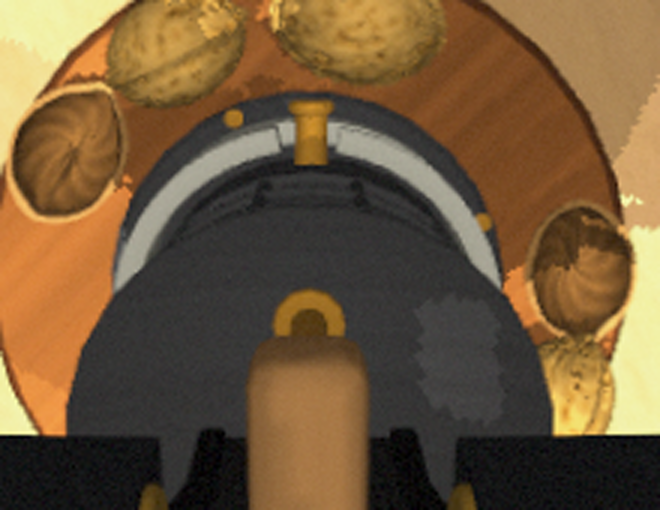

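```bash
python3 -m crank '[[1,[0,0,0.05],[0,0,0]],[1,[0,0,0.05],[0,0,0]],[1,[0,0,0],[0,0,0]]]'
python3 -m crank '[[1,[0,0,0.05],[0,0,0]],[1,[0,0,0.04],[0,0,0]],[1,[0,0,0],[0,0,0]],[1,[0,0,0],[0,0,0]]]'
python3 - <<'E'
from h import *
plan(.6234,.1563,.1535,148.5)
w=r.capture("wrist")["img"];crop(w,220,130,440,300,3,"w16.png")
E
```

```text
time_s: 16.3
tcp_pos: [0.6225, 0.1567, 0.1664]
ee_rot: [[-0.522, -0.853, -0.002], [-0.853, 0.522, -0.001], [0.002, 0.001, -1.0]]
wrist_force: [0.6, 0.2, -4.3]
gripper_width: 0.177
time_s: 16.7
tcp_pos: [0.6232, 0.1569, 0.1584]
ee_rot: [[-0.522, -0.853, -0.0], [-0.853, 0.522, -0.0], [0.0, 0.0, -1.0]]
wrist_force: [0.3, -0.2, -3.2]
gripper_width: 0.182
t 16.7 p [0.6232 0.1569 0.1584] yaw 148.55 tilt [-1.e-04 -2.e-04 -1.e+00] j6 -60.0 w 0.182
shift tool mm [ 0.4 -0.4  4.9]
turn about tool z (deg) 0.05 units 0.001
```

View pics/w16.png

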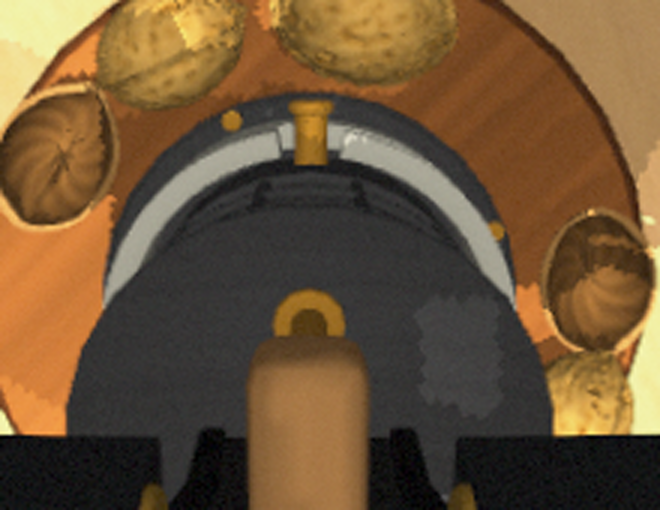

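```bash
python3 -m crank '[[1,[0,0,0.04],[0,0,0]],[1,[0,0,0],[0,0,0]],[1,[0,0,0],[0,0,0]]]'
python3 -m crank '[[1,[0,0,0],[0,0,0.08]],[1,[0,0,0],[0,0,0.1]],[1,[0,0,0],[0,0,0.1]],[1,[0,0,0],[0,0,0]],[1,[0,0,0],[0,0,0]]]'
python3 - <<'E'
from h import *
plan(.623,.1568,.1535,103.5);s=r.sense();print(s["wrist_force"],s["moment"])
w=r.capture("wrist")["img"];crop(w,220,130,440,300,3,"w17.png")
E
```

```text
time_s: 17.05
tcp_pos: [0.6231, 0.1569, 0.1544]
ee_rot: [[-0.522, -0.853, -0.0], [-0.853, 0.522, -0.0], [0.0, 0.0, -1.0]]
wrist_force: [0.0, 0.5, -3.4]
gripper_width: 0.187
time_s: 17.55
tcp_pos: [0.6233, 0.1569, 0.1546]
ee_rot: [[-0.694, -0.72, 0.0], [-0.72, 0.694, 0.0], [-0.0, -0.0, -1.0]]
wrist_force: [-0.9, -0.1, -2.8]
gripper_width: 0.178
t 17.55 p [0.6233 0.1569 0.1546] yaw 136.05 tilt [ 2.e-04  0.e+00 -1.e+00] j6 -72.5 w 0.178
shift tool mm [0.3 0.1 1.1]
turn about tool z (deg) 32.55 units 0.723
[-0.90479351 -0.11630272 -2.82861647] [ 0.00184226  0.02560279 -0.04330936]
```

View pics/w17.png

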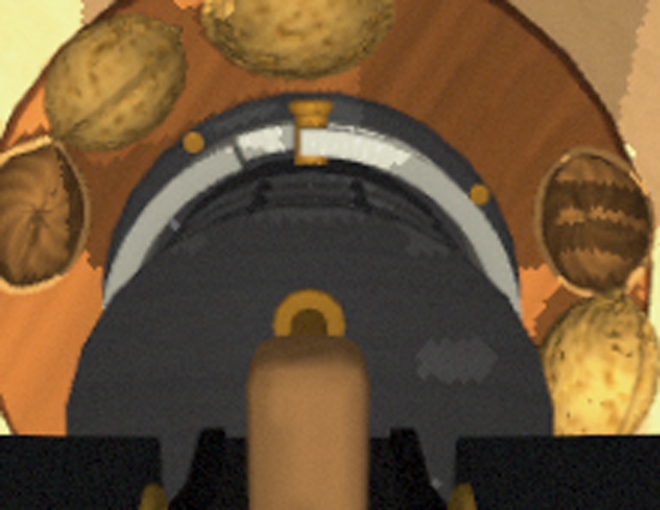

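```bash
python3 -m crank '[[1,[0,0,0],[0,0,0.12]],[1,[0,0,0],[0,0,0.12]],[1,[0,0,0],[0,0,0.12]],[1,[0,0,0],[0,0,0.12]],[1,[0.0,0.0,0],[0,0,0.12]],[1,[0,0,0],[0,0,0.1]],[1,[0,0,0],[0,0,0]],[1,[0,0,0],[0,0,0]]]'
python3 - <<'E'
from h import *
plan(.6227,.1573,.1465,103.5);s=r.sense();print(s["wrist_force"],s["moment"])
p=lambda i,x0,y0,x1,y1,k:cv2.resize(i[y0:y1,x0:x1],None,fx=k,fy=k,interpolation=cv2.INTER_CUBIC)
w=r.capture("wrist")["img"];crop(w,220,130,440,300,3,"w18.png");a=r.capture("scene")["img"];b=r.capture("side")["img"]
cv2.imwrite("pics/c18.png",np.hstack([p(a,205,215,295,295,4.4),p(b,175,250,290,330,4.4)])[:, :800])
E
```

```text
time_s: 18.4
tcp_pos: [0.6232, 0.1569, 0.1545]
ee_rot: [[-0.968, -0.252, -0.0], [-0.252, 0.968, -0.0], [0.0, -0.0, -1.0]]
wrist_force: [0.7, -0.8, -2.5]
gripper_width: 0.18
t 18.4 p [0.6232 0.1569 0.1545] yaw 104.58 tilt [-0. -0. -1.] j6 -104.0 w 0.18
shift tool mm [0.4 0.5 8. ]
turn about tool z (deg) 1.08 units 0.024
[ 0.69289119 -0.77409725 -2.48668254] [-0.03963372  0.00502921 -0.02334312]
```

View pics/w18.png

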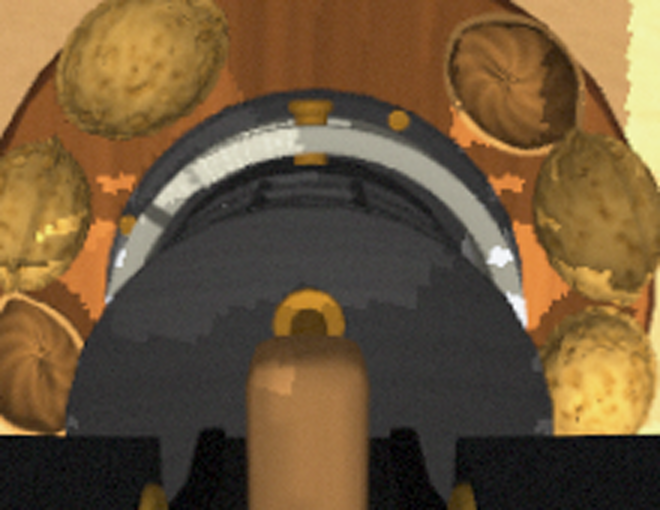

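View pics/c18.png

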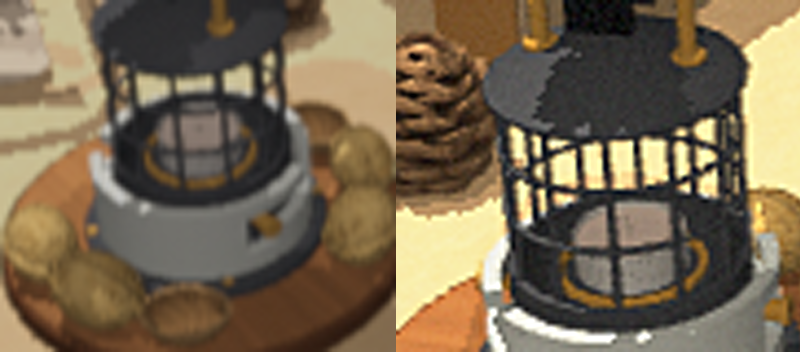

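The tea light is still centred, and the pin shows at the notch opening (scene crop 265,225). I lower into the notch.

```bash
python3 -m crank '[[1,[0,0,0],[0,0,0.024]],[1,[0,0,0.03],[0,0,0]],[1,[0,0,0.03],[0,0,0]],[1,[0,0,0],[0,0,0]],[1,[0,0,0],[0,0,0]]]'
python3 - <<'E'
from h import *
plan(.6227,.1573,.1465,103.5);s=r.sense();print(s["wrist_force"],s["moment"])
E
```

```text
time_s: 19.05
tcp_pos: [0.6231, 0.1568, 0.1483]
ee_rot: [[-0.973, -0.231, -0.0], [-0.231, 0.973, -0.0], [0.0, -0.0, -1.0]]
wrist_force: [-0.0, -1.1, -3.1]
gripper_width: 0.181
t 19.05 p [0.6231 0.1568 0.1483] yaw 103.38 tilt [-4.e-04 -3.e-04 -1.e+00] j6 -105.2 w 0.181
shift tool mm [0.3 0.5 1.8]
turn about tool z (deg) -0.12 units -0.003
[-0.01704554 -1.11333961 -3.06762731] [ 0.01640524 -0.00562727  0.00761973]
```

```bash
python3 -m crank '[[1,[0,0,0.02],[0,0,0]],[1,[0,0,0],[0,0,0]],[1,[0,0,0],[0,0,0]]]'
python3 - <<'E'
from h import *
plan(.6227,.1573,.1465,103.5);s=r.sense();print(s["wrist_force"],s["moment"])
E
```

```text
time_s: 19.35
tcp_pos: [0.6233, 0.157, 0.1467]
ee_rot: [[-0.973, -0.231, 0.0], [-0.231, 0.973, 0.0], [-0.0, 0.0, -1.0]]
wrist_force: [0.1, 0.0, -2.6]
gripper_width: 0.18
t 19.35 p [0.6233 0.157  0.1467] yaw 103.38 tilt [ 4.e-04  2.e-04 -1.e+00] j6 -105.2 w 0.18
shift tool mm [0.6 0.4 0.2]
turn about tool z (deg) -0.12 units -0.003
[ 0.09801512  0.03188903 -2.5853365 ] [-0.00793095 -0.04009475 -0.00140868]
```

```bash
python3 -m crank '[[1,[0,0,0.01],[0,0,0]],[1,[0,0,0],[0,0,0]],[1,[0,0,0],[0,0,0]]]'
python3 - <<'E'
from h import *
plan(.6227,.1573,.1465,103.5);s=r.sense();print(s["wrist_force"],s["moment"])
p=lambda i,x0,y0,x1,y1,k:cv2.resize(i[y0:y1,x0:x1],None,fx=k,fy=k,interpolation=cv2.INTER_CUBIC)
w=r.capture("wrist")["img"];crop(w,220,130,440,300,3,"w19.png");a=r.capture("scene")["img"];b=r.capture("side")["img"]
cv2.imwrite("pics/c19.png",np.hstack([p(a,205,215,295,295,4.4),p(b,175,250,290,330,4.4)])[:, :800])
E
```

```text
time_s: 19.65
tcp_pos: [0.6237, 0.1572, 0.1466]
ee_rot: [[-0.973, -0.232, 0.002], [-0.232, 0.973, 0.001], [-0.002, 0.0, -1.0]]
wrist_force: [-1.4, 1.6, 3.3]
gripper_width: 0.177
t 19.65 p [0.6237 0.1572 0.1466] yaw 103.4 tilt [ 1.7e-03  6.0e-04 -1.0e+00] j6 -105.2 w 0.177
shift tool mm [1.  0.3 0.1]
turn about tool z (deg) -0.1 units -0.002
[-1.43137829  1.55910904  3.31796522] [0.33747414 0.35239631 0.0092803 ]
```

View pics/c19.png

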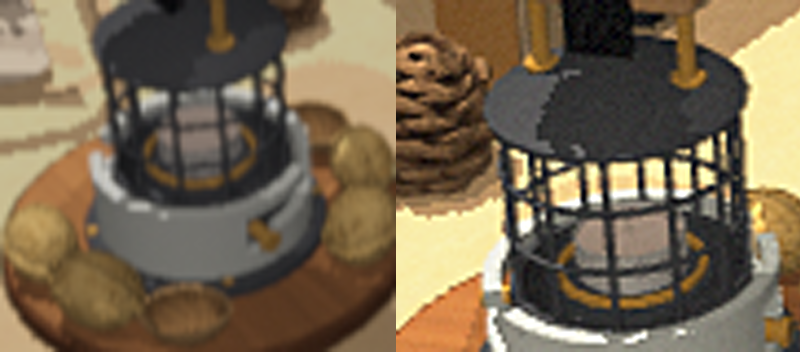

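It made contact at TCP z 0.1466 (seated value predicted 0.1465). I release.

```bash
python3 -m crank '[[0,[0,0,0],[0,0,0]],[-0.2,[0,0,0],[0,0,0]],[-0.2,[0,0,0],[0,0,0]],[-0.2,[0,0,0],[0,0,0]],[-0.2,[0,0,0],[0,0,0]],[-0.2,[0,0,0],[0,0,0]],[-0.2,[0,0,0],[0,0,0]],[-0.2,[0,0,0],[0,0,0]]]'
python3 -m crank '[[-0.2,[0,0,-0.1],[0,0,0]],[-0.2,[0,0,-0.3],[0,0,0]],[-0.2,[0,0,-0.4],[0,0,0]],[-0.2,[-0.3,0,-0.3],[0,0,0]],[-0.2,[-0.2,0,-0.1],[0,0,0]],[-0.2,[0,0,0],[0,0,0]],[-0.2,[0,0,0],[0,0,0]]]'
python3 - <<'E'
from h import *
plan(.6227,.1573,.1465,103.5);s=r.sense();print(s["wrist_force"],s["moment"])
p=lambda i,x0,y0,x1,y1,k:cv2.resize(i[y0:y1,x0:x1],None,fx=k,fy=k,interpolation=cv2.INTER_CUBIC)
w=r.capture("wrist");cv2.imwrite("pics/w20.png",w["img"]);np.save("w20.npy",w,allow_pickle=True);a=r.capture("scene")["img"];b=r.capture("side")["img"]
cv2.imwrite("pics/c20.png",np.hstack([p(a,195,175,300,300,3.8),p(b,160,210,295,380,2.8)])[:, :800])
E
```

```text
time_s: 20.6
tcp_pos: [0.6232, 0.1569, 0.1455]
ee_rot: [[-0.973, -0.231, -0.0], [-0.231, 0.973, 0.0], [-0.0, 0.0, -1.0]]
wrist_force: [-0.6, 0.4, -1.2]
gripper_width: 0.595
time_s: 21.3
tcp_pos: [0.6713, 0.1684, 0.265]
ee_rot: [[-0.973, -0.231, -0.001], [-0.231, 0.973, -0.0], [0.001, 0.0, -1.0]]
wrist_force: [0.2, 0.3, -0.3]
gripper_width: 0.6
t 21.3 p [0.6713 0.1684 0.265 ] yaw 103.36 tilt [-0.0015 -0.     -1.    ] j6 -104.0 w 0.6
shift tool mm [ 49.6   0.4 118.6]
turn about tool z (deg) -0.14 units -0.003
[ 0.15609524  0.28564025 -0.31600939] [-0.06979673  0.04510369  0.01961302]Traceback (most recent call last):
  File "<stdin>", line 5, in <module>
    return _nx.concatenate(arrs, 1, dtype=dtype, casting=casting)
           ~~~~~~~~~~~~~~~^^^^^^^^^^^^^^^^^^^^^^^^^^^^^^^^^^^^^^^
ValueError: all the input array dimensions except for the concatenation axis must match exactly, but along dimension 0, the array at index 0 has size 475 and the array at index 1 has size 476
```

View pics/w20.png

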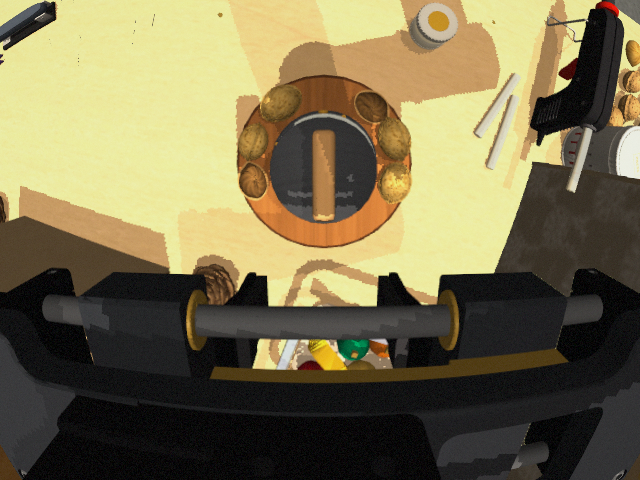

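```bash
python3 - <<'E'
from h import *
p=lambda i,x0,y0,x1,y1,k:cv2.resize(i[y0:y1,x0:x1],None,fx=k,fy=k,interpolation=cv2.INTER_CUBIC)[:470]
c=r.capture("scene");d=r.capture("side");a=c["img"];b=d["img"]
cv2.imwrite("pics/c20.png",np.hstack([p(a,195,175,300,300,3.8),p(b,160,210,295,380,2.8)])[:, :800])
w=np.load("w20.npy",allow_pickle=True).item();h=cv2.cvtColor(w["img"],cv2.COLOR_BGR2HSV)
x0,y0,x1,y1=305,122,345,224
m=cv2.inRange(h[y0:y1,x0:x1],(5,60,90),(25,255,255));ct=max(cv2.findContours(m,0,1)[0],key=cv2.contourArea)
P=np.array([onz(wray(w,u+x0,v+y0),.176)[:2] for u,v in ct[:,0]],np.float32)
bb=cv2.minAreaRect(P*1000);bx=cv2.boxPoints(bb);L=max([(bx[1]-bx[0]),(bx[2]-bx[1])],key=np.linalg.norm)
print(bb,"ang",np.degrees(np.arctan2(L[1],L[0]))%180)
for cc,X in((c,[.622,.162,.167]),(d,[.622,.162,.167])): print(proj(cc,X))
E
```

```text
((624.8541259765625, 156.55282592773438), (61.901309967041016, 15.235113143920898), 13.331976890563965) ang 13.331978
(np.float64(244.01392041821651), np.float64(204.84111582667686))
(np.float64(222.08361890394735), np.float64(245.3790771079606))
```

View pics/c20.png

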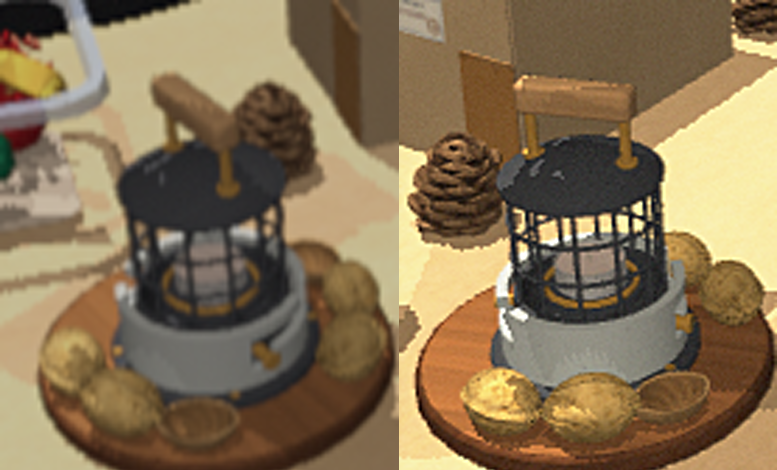

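```bash
python3 - <<'E'
from station import r
print(r.finish_job())
E
```

```text
the job is handed in; nothing more can be done
None
```

The lantern is assembled and handed in at about 21 s of the 58 s allowed. The tea light stands in the brass-rimmed cup. The black guard went in with its pins in the slots, was turned about 45° clockwise and lowered into the locking notches.

**Last checks:**
- **Seating:** the guard met the deck at TCP height 146.6 mm, against 146.5 mm worked out for fully home.
- **Angle:** the grip bar lies at 13.3°, against a base x axis of about 13.5°, which I measured from the slots.
- **Position:** after release, the side view puts the bar within a pixel of its fully-home position. The scene view is about 4 px off sideways, in line with the 2–3 mm disagreement below.
- **Pin and tea light:** one pin is visible in its notch, and the tea light is upright inside the rim.
- **Other objects:** I never moved the paint jar or the orange and purple look-alikes. The jar still stood upright in the last wrist view. The two look-alikes were not checked again at the very end.

**One disagreement:** the fixed cameras and the wrist camera put the base centre about 2–5 mm apart. I went by the wrist camera, and the guard went in with no noticeable contact force before it touched the deck.

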